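# Stand the upside-down lamp on the ratchet lift and pump it level with the slit

## Task

The light-source head for the optics experiment was parked upside down on the bench: turn it the right way up (silver foot down), stand it on the middle of the lamp stand's black lift plate, and have the plate raised so that the middle of the lamp's amber window is level with the slit of the black collimator tube. To raise the plate, flip the yellow ratchet selector over to its 'raise' side and swing the red-handled ratchet lever back and forth; do not lift or push the plate by hand. Do not drop the lamp, and leave the other things on the bench where they are.

Things in the scene. Friction and masses are not known exactly. Their poses are not given: they have to be found in the camera images.
- lamp: Light-source head: square bar 44 x 44 x 120 mm, 0.28 to 0.44 kg, black, amber window band on all four (alike) sides, silver foot at one end. Starts standing on its black head, foot up. Origin: centre of the head's end face; +z runs from head to foot (up at the start, down once it is the right way up); x, y square to its sides. Rests firmly on any side. May be gripped anywhere.
- lamp_window (a point): Centre of the lamp's amber window band: on the lamp's axis, 50 mm from the head's end face, 70 mm from the foot's end face (the band is 26 mm tall).
- lamp_foot (a point): Centre of the end face of the lamp's silver foot.
- stand: Fixed cream lamp stand. Origin: on the bench under the middle of the lift plate. x points from the plate to the collimator tube beyond it, y to the left, z up; the ratchet is on the right, its axis at y = -130 mm. Base under the plate 150 x 150 mm, 40 mm high; plinth under the ratchet 100 x 110 mm, 22 mm high.
- plate_top (a point): Centre of the top face of the black square lift plate (120 x 120 mm, 8 mm thick, white cross lines), 60 mm above the bench at lift 0; rises straight up. Axes as the stand's.
- platform (a joint): Height of the lift plate in m above its starting height (0 at the start; -0.012 to 0.069). It rises 0.03 m per radian that the ratchet wheel turns clockwise seen from above, and stays where it is left (creeps less than 1 mm).
- slit (a point): Slit at the near end of the horizontal black collimator tube (40 mm rim, white mark), 63 mm beyond the plate's centre along the stand's x. Fixed, at a height that differs from run to run: 173 to 185 mm above the bench, so the plate must rise 43 to 55 mm.
- ratchet_axis (a point): Point on the upright axis of the ratchet wheel (80 mm aluminium disc, 16 teeth), 80 mm above the bench. The selector's upright pivot is on the lever's centre line, 47.5 mm from this axis.
- handle (a joint): Angle of the ratchet lever in rad, positive clockwise seen from above; 0 = lever points along the stand's -x (towards the robot); stops at -0.75 and 0.75. Growing values swing the grip towards the stand's +y (left). About 2 N at the grip when free, 5 to 8 N when it turns the wheel. Stays where left. Swing it calmly (up to about 1.5 rad/s), or a tooth may be skipped.
- handle_grip (a point): Point on the upright red round grip (24 mm diameter, 34 to 105 mm above the bench) at 80 mm above the bench, 150 mm from the ratchet axis. The steel lever bar under it is 22 mm wide, its top 34 mm above the bench.
- selector (a joint): Angle of the yellow direction selector on the lever in rad, clockwise positive, stops -0.38, 0.38, stays where put. Negative (tab to the stand's -y, right) = LOWER, the start; positive (tab left) = RAISE, sure above 0.25: the lever then drives the wheel only while swinging clockwise (handle growing) and clicks back freely. Up to 0.5 rad of a working swing is lost before a tooth takes.
- selector_tab (a point): Middle (78 mm above the bench) of the selector's upright yellow tab: 12 mm thick, 22 mm long, 60 to 92 mm above the bench, on a flat arm with its top at 63 mm. The tab is 43 mm outward from the selector's pivot (its length points away from it), 59 mm short of the red grip. Flipping takes 1 to 2 N, up to 5 N if a tooth drags; the lever may move a little with it.
- wash_bottle: White round bottle with a red spout, 62 mm diameter, 195 mm tall; leave alone.
- calculator: Black pocket calculator, 150 x 78 x 16 mm, lying flat; leave alone.
- notebook: Ring-bound notebook, 200 x 150 x 12 mm, with a black pen lying on it; leave alone.
- safety_glasses: Clear safety glasses with blue arms, 150 x 130 x 40 mm, standing on the bench; origin at the lens; leave alone.
- prism: Glass block on a black holder, 90 x 50 x 34 mm; leave alone.
- eyepiece: Black eyepiece tube lying on a grey rest, 125 x 37 x 46 mm; leave alone.
Things that resemble listed ones, but are neither listed nor needed, are in the scene too. What is shaped like the lamp but blue is not meant.

How it is judged:
By the outcome, as a careful person would: the job done as asked, in the order asked, and still so for the second after the job is handed in, with the robot touching nothing.
It also fails if it takes over 70 s, if anything falls off the work surface, if the arm or the gripper's body presses on something with over 40 N, if the wrist force passes 120 N, or if a joint passes its speed limit or range.

## Robot

A 6-joint arm with a two-finger parallel gripper is mounted at the origin on the work surface. World frame = base frame: x ahead of the robot, y to its left, z up, the work surface at z = 0. Lengths are in m, angles in rad, forces in N, time in s.
With the tool pointing down it reaches from about 0.325 to 0.775 m from the base axis. Payload 5.5 kg.
Tool frame: the origin (TCP) lies on the centre line of the jaws, within the pads' length; the fingertips stand 17 mm ahead of it and the grasp point (between the pads) lies 2 mm behind it; z points along the fingers, x is the direction in which the jaws open and shut, and the axes are right-handed (so a half turn about z gives the same grasp; the last joint's range is limited). The gripper opens to 85 mm and grips with 20 to 120 N. Pads are 22 mm wide; open, the fingers measure 114 mm over their backs; the gripper's body (76 mm by 85 mm) begins 54 mm behind the grasp point. The pads swing forward as they close: fully open they stand 13 mm farther back than shut.
Start: joints at [1.096, 0.091, 1.231, -0, 1.82, -0.057], TCP at [0.243, 0.548, 0.248] pointing down, gripper open.
Joint ranges: [-2.87, 2.87], [-0.86, 2.18], [0.17, 2.46], [-1.51, 4.65], [0.06, 2.69], [-2.65, 2.65]. Speed limits (rad/s): [2.57, 2.57, 3.01, 3.14, 3.14, 3.14].

## Interface

Orientations are given as a rotation vector (axis times angle).
In Python, from station import bot gives the robot as it stands. The module is installed in compiled form; this text tells all that it offers.
- The arm moves only by the shell command python3 -m creep 'ROWS' [OPENING] [FORCE]. ROWS is JSON, a list of rows, each a list of 6 numbers: the shift along the tool's x, y, z in mm, then the turn, a rotation vector about the tool's x, y, z in degrees. In form: [[x, y, z, ax, ay, az], ...]. A call has 1 to 12 rows; each row is the pose to reach, as a shift and turn from the pose commanded when the call began, along the tool's axes at that moment; what a row does not reach only later rows make up. A row lasts 1/8 s, in which the tool goes at most 62.5 mm and 10.7 degrees, less where a joint would pass 70% of its speed; a pose out of reach is approached as far as the arm can. A call with a gripper value outside its range is refused whole. OPENING is the closure, from -1 (fully open) to 1 (shut), set as the call begins (- or left out, the last holds). The fingers move at their own pace and stop on an object; FORCE is the grip in N (left out, the last holds). Time passes only in rows, so rows that repeat a pose let the fingers close. It gives the time, the measured TCP pose, the force and the opening at its end, in the units of the state.
- bot.get_obs(): the state, without advancing time (a new reading comes with each control period).
- bot.read_camera(name): name is "scene" or "top" or "wrist"; returns the picture (480x640x3 uint8, red, green, blue); there is no depth.
- bot.camera_model(name): a dict with "camera_matrix" (3x3 intrinsics, pixels), "rvec" (rotation vector, rad) and "tvec" (3), from world to camera coordinates, as OpenCV has them; the wrist camera has in their place "tool_from_camera" (4x4, takes a point from camera to tool coordinates, whose origin is the TCP and whose axes are the tool frame's). Camera axes: x right, y down, z forward; pixel columns grow to the right and rows downward; lengths in m; the calibration is good to about 2 mm. A picture is of the moment at which its call begins: read the wrist's pose just before it. camera_model takes no time and is no camera call.
- bot.sign_off(): hands the job in, once; it reports no verdict.
The state is a dict: "time": time; "joint_pos": joint angles; "qd": joint speeds; "tau": joint torques, N m; "ee_pos": TCP position; "orientation": TCP orientation; "force": force on the tool from outside, world axes, zero at the start; "torque": the same for the moment, N m; "finger_gap": finger opening in m.
Only numpy, scipy, OpenCV 4.12 (cv2) and the standard library are available. Lean on these libraries where they do the work, as an engineer would, in place of code of your own. Each camera call takes 0.05 s, during which the arm holds its last target.

## Working session

There is one attempt and no reset: what is moved stays moved. The work goes in short steps, Python scripts to look and compute and a shell command to move; the robot and the scene stay as the last step left them, time stands still between calls to the robot, and variables do not carry over. Pictures are saved under pics/ and viewed, and the job is handed in when it is done.

```bash
mkdir -p pics; ls; python3 - <<'E'
from station import bot
import cv2
o=bot.get_obs();print({k:o[k] for k in("time","ee_pos","orientation","finger_gap","force")})
for n in("scene","top"):
    im=bot.read_camera(n);cv2.imwrite(f"pics/{n}0.png",im[:,:,::-1])
    print(n,bot.camera_model(n))
print(bot.camera_model("wrist"))
E
```

```text
pics
{'time': 0.0, 'ee_pos': array([0.24334071, 0.54817363, 0.24717524]), 'orientation': array([ 2.63303895e+00,  1.71195157e+00, -2.61194213e-03]), 'finger_gap': 0.08572429861494295, 'force': array([ 1.17822362, -0.06385235, -0.05348313])}
scene {'camera_matrix': array([[526.52954828,   0.        , 323.70664476],
       [  0.        , 526.52954828, 252.48927367],
       [  0.        ,   0.        ,   1.        ]]), 'rvec': array([ 0.89890555,  2.51888474, -1.04723102]), 'tvec': array([ 0.40595504, -0.13876172,  1.62704739])}
top {'camera_matrix': array([[449.15579911,   0.        , 316.25197145],
       [  0.        , 449.15579911, 246.68859013],
       [  0.        ,   0.        ,   1.        ]]), 'rvec': array([ 2.13585586, -2.18793158,  0.15797512]), 'tvec': array([-0.01055956,  0.52599285,  1.28436441])}
{'camera_matrix': array([[366.73907641,   0.        , 319.82140255],
       [  0.        , 366.73907641, 244.97237942],
       [  0.        ,   0.        ,   1.        ]]), 'tool_from_camera': array([[ 9.99999364e-01,  9.84936202e-04, -5.49145879e-04,
        -3.70290284e-04],
       [-7.86710093e-04,  9.58218883e-01,  2.86034880e-01,
        -7.25325966e-02],
       [ 8.07928059e-04, -2.86034266e-01,  9.58219049e-01,
        -1.25242011e-01],
       [ 0.00000000e+00,  0.00000000e+00,  0.00000000e+00,
         1.00000000e+00]])}
```

View pics/scene0.png

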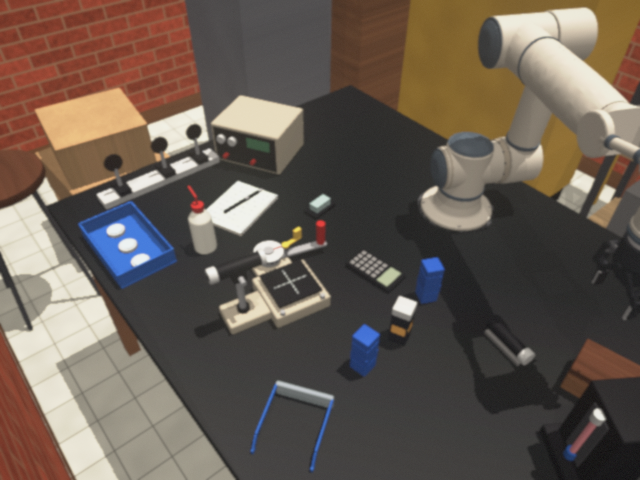

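View pics/top0.png

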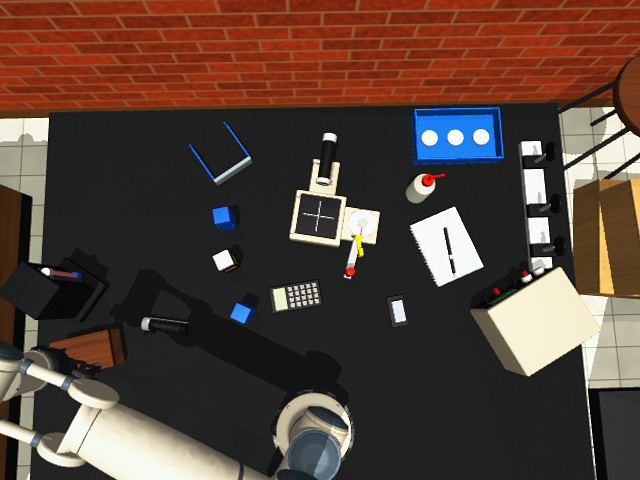

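```bash
cat > h.py <<'E'
import numpy as np,cv2
from scipy.spatial.transform import Rotation as R
from station import bot
def cam(name,obs=None):
    m=bot.camera_model(name);K=m["camera_matrix"]
    if "rvec" in m:
        Rm=cv2.Rodrigues(np.array(m["rvec"]))[0];return K,Rm.T,-Rm.T@np.array(m["tvec"])
    o=obs;T=np.array(m["tool_from_camera"]);Rt=R.from_rotvec(o["orientation"]).as_matrix()
    return K,Rt@T[:3,:3],Rt@T[:3,3]+o["ee_pos"]
def ray(c,u,v):
    K,Rw,p=c;d=Rw@np.linalg.inv(K)@np.array([u,v,1.]);return p,d/np.linalg.norm(d)
def onz(c,u,v,z):
    p,d=ray(c,u,v);return p+d*(z-p[2])/d[2]
def proj(c,X):
    K,Rw,p=c;q=K@(Rw.T@(np.array(X)-p));return q[:2]/q[2]
def tri(*rs):
    A=sum(np.eye(3)-np.outer(d,d) for p,d in rs);b=sum((np.eye(3)-np.outer(d,d))@p for p,d in rs);return np.linalg.solve(A,b)
E
python3 - <<'E'
import cv2
im=cv2.imread("pics/top0.png")
c=im[120:330,180:400];cv2.imwrite("pics/topz.png",cv2.resize(c,None,fx=2.8,fy=2.8,interpolation=cv2.INTER_CUBIC))
im=cv2.imread("pics/scene0.png")
c=im[210:390,190:450];cv2.imwrite("pics/scenez.png",cv2.resize(c,None,fx=3,fy=3,interpolation=cv2.INTER_CUBIC))
E
```

```text
(no output)
```

View pics/topz.png

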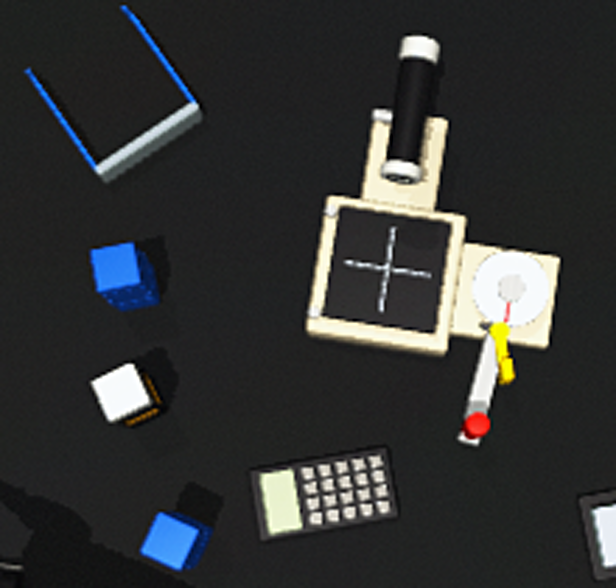

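View pics/scenez.png

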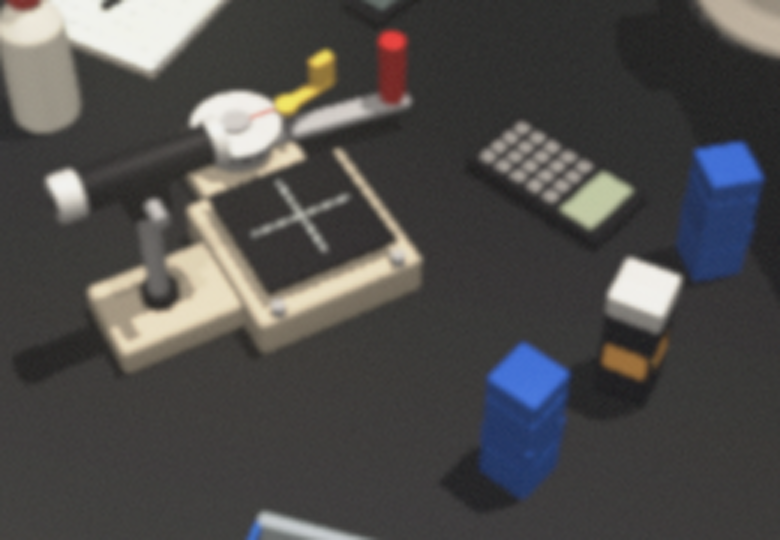

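```bash
python3 - <<'E'
from h import *
c=cam("top")
im=cv2.imread("pics/top0.png")
f=lambda x,y,z:onz(c,180+(x+.5)/2.8-.5,120+(y+.5)/2.8-.5,z)
for n,x,y,z in [("plate",388,269,.06),("cross far",392,228,.06),("cross near",381,311,.06),("cross left",345,267,.06),("cross right",431,274,.06),("wheel",513,288,.085),("grip",478,423,.105),("tab",507,371,.092),("slit",402,172,.195)]:
    print(n,f(x,y,z).round(4))
hsv=cv2.cvtColor(im,cv2.COLOR_BGR2HSV)
def quad(mask,z):
    cs=max(cv2.findContours(mask,cv2.RETR_EXTERNAL,cv2.CHAIN_APPROX_NONE)[0],key=cv2.contourArea)
    P=np.array([onz(c,*p[0],z)[:2] for p in cs])*1000
    r=cv2.minAreaRect(P.astype(np.float32));print(z,np.round(r[0],1),np.round(r[1],1),round(r[2],1))
m=np.zeros(im.shape[:2],np.uint8)
m[245:275,205:233]=((hsv[245:275,205:233,1]<60)&(hsv[245:275,205:233,2]>150))*255
quad(m,.12)
for (a,b,cc,d) in [(200,240,200,235),(296,330,225,258)]:
    m[:]=0;h=hsv[a:b,cc:d];m[a:b,cc:d]=((h[...,0]>90)&(h[...,0]<130)&(h[...,2]>150))*255
    quad(m,.12)
o=bot.get_obs();print(o["joint_pos"],R.from_rotvec(o["orientation"]).as_matrix().round(3))
print(c[2])
E
```

```text
plate [ 0.6127 -0.0308  0.06  ]
cross far [ 0.656  -0.0361  0.06  ]
cross near [ 0.5687 -0.0225  0.06  ]
cross left [0.6158 0.0137 0.06  ]
cross right [ 0.6064 -0.0753  0.06  ]
wheel [ 0.5852 -0.1568  0.085 ]
grip [ 0.4472 -0.1145  0.105 ]
tab [ 0.4997 -0.1466  0.092 ]
slit [ 0.6778 -0.043   0.195 ]
0.12 [484.7 234.3] [44.5 44.5] 25.6
0.12 [608.9 239.4] [42.6 42.9] 10.3
0.12 [340.1 187.1] [43.3 42.9] 64.9
[ 1.09628413e+00  9.18195334e-02  1.23177485e+00  2.01662107e-05
  1.81978304e+00 -5.66882103e-02] [[ 0.406  0.914 -0.001]
 [ 0.914 -0.406 -0.002]
 [-0.002 -0.    -1.   ]]
[3.55590141e-01 4.28911660e-04 1.34161373e+00]
```

```bash
python3 -m creep '[[-17,28,-6,0,0,10.6],[-34,56,-12,0,0,21.2],[-51,84,-18,0,0,31.8],[-68,112,-24,0,0,42.4],[-85,140,-30,0,0,53],[-102,168,-36,0,0,63.6],[-119,196,-42,0,0,74.2],[-136,224,-48,0,0,84.8],[-153,252,-54,0,0,95.4],[-170,280,-60,0,0,106],[-187,308,-66,0,0,116.6],[-204,336,-72,0,0,127.2]]' -1
cat > pose.py <<'E'
from h import *
def err(Xt,heading,tilt,flip=0,p=True):
    """target tool: z tilted 'tilt' deg from down toward azimuth heading; x = heading-90 (camera on top for tilt>0)"""
    o=bot.get_obs();R0=R.from_rotvec(o["orientation"])
    h=np.radians(heading);e=np.array([np.cos(h),np.sin(h),0]);u=np.array([0,0,1.]);s=np.radians(tilt)
    z=np.sin(s)*e-np.cos(s)*u;x=np.cross(e,u)*(-1 if flip else 1);y=np.cross(z,x)
    Rd=R.from_matrix(np.stack([x,y,z],1))
    d=R0.inv().apply(np.array(Xt)-o["ee_pos"])*1000;w=(R0.inv()*Rd).as_rotvec(degrees=True)
    print("t",round(o["time"],2),"ee",o["ee_pos"].round(4),"j",o["joint_pos"].round(2),"gap",round(o["finger_gap"],4),"F",o["force"].round(1))
    print("shift",d.round(1),"turn",w.round(1))
    return d,w
E
python3 - <<'E'
from pose import *
err([.485,.234,.25],25.6,45)
E
```

```text
time: 1.6
ee_pos: [0.4682, 0.2246, 0.32]
orientation: [2.7, -1.606, -0.001]
force: [0.5, 0.8, 0.0]
finger_gap: 0.0854
t 1.6 ee [0.4682 0.2246 0.32  ] j [ 0.38 -0.1   1.29  0.    1.95  1.45] gap 0.0854 F [0.5 0.8 0. ]
shift [ -0.2 -19.3  70. ] turn [45.   1.1  2.8]
```

```bash
python3 -m creep '[[0,-4,12,10,0,0.6],[0,-8,24,20,0.2,1.2],[0,-12,36,30,0.5,1.8],[0,-16,50,40,0.8,2.4],[0,-19,60,45,1.1,2.8],[0,-19,60,45,1.1,2.8]]'
python3 - <<'E'
from pose import *
err([.4864,.2347,.091],25.6,45)
o=bot.get_obs();im=bot.read_camera("wrist");cv2.imwrite("pics/w1.png",im[:,:,::-1])
c=cam("wrist",o)
print("pred top",[proj(c,[.4847+a,.2343+b,.12]).round(0) for a,b in [(0,0)]])
E
```

```text
time: 2.35
ee_pos: [0.4831, 0.2343, 0.2568]
orientation: [-2.057, 1.288, -0.529]
force: [-0.9, 0.6, 0.1]
finger_gap: 0.0856
t 2.35 ee [0.4831 0.2343 0.2568] j [ 0.34 -0.76  2.05  0.09  1.07  1.45] gap 0.0856 F [-0.9  0.6  0.1]
shift [  1.3 114.5 120. ] turn [0.3 0.3 0.2]
pred top [array([320., 380.])]
```

View pics/w1.png

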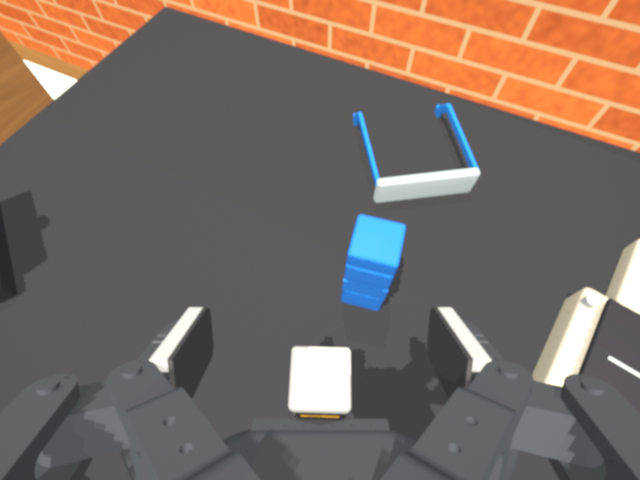

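```bash
python3 -m creep '[[1,15,20,0,0,0],[1,35,38,0,0,0],[1,57,60,0,0,0],[1,57,60,0,0,0]]'
python3 - <<'E'
from pose import *
err([.4864,.2347,.091],25.6,45)
E
```

```text
time: 2.9
ee_pos: [0.4864, 0.2348, 0.1756]
orientation: [-2.058, 1.288, -0.528]
force: [0.0, -0.7, -0.4]
finger_gap: 0.0853
t 2.9 ee [0.4864 0.2348 0.1756] j [ 0.34 -0.76  2.2   0.1   0.93  1.43] gap 0.0853 F [ 0.  -0.7 -0.4]
shift [ 0.2 59.6 60.1] turn [0.3 0.3 0.2]
```

```bash
python3 -m creep '[[0,15,15,0,0,0],[0,30,30,0,0,0],[0,45,45,0,0,0],[0,60,60,0,0,0],[0,60,60,0,0,0]]'
python3 - <<'E'
from pose import *
err([.4864,.2347,.091],25.6,45)
o=bot.get_obs();im=bot.read_camera("wrist");cv2.imwrite("pics/w2.png",im[:,:,::-1])
E
```

```text
time: 3.52
ee_pos: [0.487, 0.2351, 0.0932]
orientation: [-2.055, 1.286, -0.53]
force: [0.7, -0.0, 0.3]
finger_gap: 0.0854
t 3.52 ee [0.487  0.2351 0.0932] j [ 0.34 -0.72  2.32  0.12  0.76  1.4 ] gap 0.0854 F [ 0.7 -0.   0.3]
shift [0.1 2.1 1. ] turn [0.1 0.3 0.2]
```

View pics/w2.png

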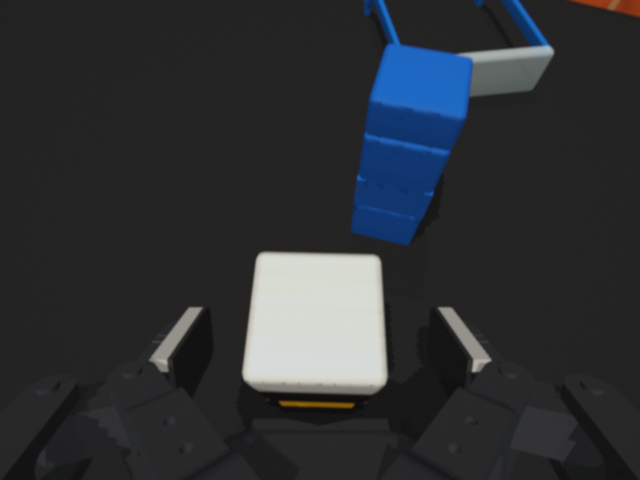

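```bash
python3 -m creep '[[0,2,1,0,0,0],[0,2,1,0,0,0],[0,2,1,0,0,0],[0,2,1,0,0,0],[0,2,1,0,0,0],[0,2,1,0,0,0],[0,2,1,0,0,0]]' 1 90
python3 -m creep '[[0,-8,-8,0,0,0],[0,-25,-25,0,0,0],[0,-50,-50,0,0,0],[0,-75,-75,0,0,0],[0,-100,-100,0,0,0],[0,-100,-100,0,0,0]]'
python3 - <<'E'
from pose import *
# leaning outward target: heading 14+180, tilt 45 ; keep x direction: x=e×u for heading 14 => flip
err([.53,.132,.25],14+180,45,1)
o=bot.get_obs();im=bot.read_camera("wrist");cv2.imwrite("pics/w3.png",im[:,:,::-1])
E
```

```text
time: 4.45
ee_pos: [0.4866, 0.235, 0.0922]
orientation: [-2.051, 1.284, -0.533]
force: [-2.1, 1.0, 6.4]
finger_gap: 0.0431
time: 5.2
ee_pos: [0.4866, 0.2346, 0.235]
orientation: [-2.051, 1.284, -0.534]
force: [0.1, 0.4, -4.5]
finger_gap: 0.043
t 5.2 ee [0.4866 0.2346 0.235 ] j [ 0.34 -0.76  2.1   0.1   1.02  1.44] gap 0.043 F [ 0.1  0.4 -4.5]
shift [111.2  -6.6 -14.7] turn [-89.9   0.   13.2]
```

View pics/w3.png

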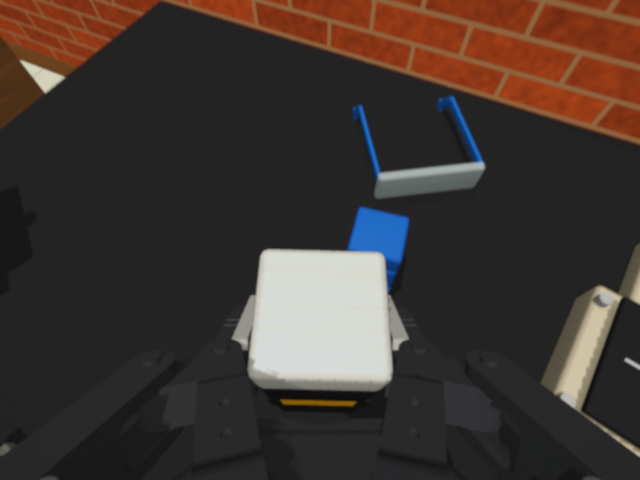

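```bash
python3 - <<'E'
from pose import *
e=np.array([np.cos(np.radians(13)),np.sin(np.radians(13))])*.62
print(e);err([*e,.25],13+180,45,1)
E
```

```text
[0.60410944 0.13946965]
t 5.25 ee [0.486  0.2343 0.2315] j [ 0.34 -0.76  2.1   0.1   1.02  1.44] gap 0.0431 F [-0.4  0.2 -4.1]
shift [136.9 -59.   32.6] turn [-89.5   0.   14.3]
```

```bash
python3 -m creep '[[14,-9,-2,-9,0,1.4],[28,-18,-2,-18,0,2.8],[42,-24,0,-27,0,4.3],[56,-30,5,-36,0,5.7],[70,-36,9,-45,0,7.1],[84,-42,14,-54,0,8.6],[98,-47,19,-63,0,10],[112,-52,24,-72,0,11.4],[126,-56,28,-81,0,12.9],[137,-59,32,-89.5,0,14.3],[137,-59,32,-89.5,0,14.3]]'
python3 - <<'E'
from pose import *
e=np.array([np.cos(np.radians(13)),np.sin(np.radians(13))])*.62
err([*e,.08],13+180,45,1)
im=bot.read_camera("scene");cv2.imwrite("pics/s4.png",im[:,:,::-1][150:420,150:510].repeat(2,0).repeat(2,1))
E
```

```text
time: 6.62
ee_pos: [0.6064, 0.139, 0.2364]
orientation: [1.909, -1.517, -0.645]
force: [1.0, -0.3, -6.5]
finger_gap: 0.0435
t 6.62 ee [0.6064 0.139  0.2364] j [ 0.19  0.9   0.37 -0.06  2.67  1.48] gap 0.0435 F [ 1.  -0.3 -6.5]
shift [  -0.7 -110.9  110.4] turn [0.9 0.1 0.1]
```

View pics/s4.png

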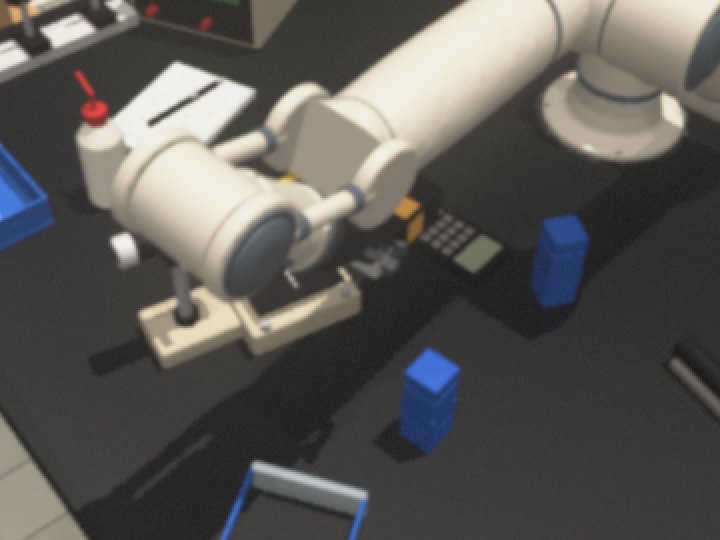

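```bash
python3 -m creep '[[0,-20,20,0.3,0,0],[0,-45,45,0.6,0,0],[0,-70,70,0.9,0,0],[-1,-90,90,0.9,0,0],[-1,-111,110,0.9,0,0],[-1,-111,110,0.9,0,0]]'
python3 - <<'E'
from pose import *
e=np.array([np.cos(np.radians(13)),np.sin(np.radians(13))])*.62
err([*e,.022],13+180,45,1)
E
```

```text
time: 7.42
ee_pos: [0.6033, 0.1411, 0.0959]
orientation: [1.936, -1.537, -0.621]
force: [-0.4, 0.2, -3.3]
finger_gap: 0.0435
t 7.42 ee [0.6033 0.1411 0.0959] j [ 0.19  0.85  0.67 -0.04  2.38  1.51] gap 0.0435 F [-0.4  0.2 -3.3]
shift [  1.9 -51.5  53. ] turn [-1.1 -0.   0.1]
```

```bash
python3 -m creep '[[0,-15,15,-0.5,0,0],[1,-30,31,-1,0,0],[1,-42,43,-1,0,0],[1,-47,48,-1,0,0],[1,-47,48,-1,0,0],[1,-47,48,-1,0,0]]'
python3 - <<'E'
from pose import *
e=np.array([np.cos(np.radians(13)),np.sin(np.radians(13))])*.62
err([*e,.020],13+180,45,1)
o=bot.get_obs();print(o["torque"]);im=bot.read_camera("wrist");cv2.imwrite("pics/w5.png",im[:,:,::-1])
im=bot.read_camera("top");cv2.imwrite("pics/t5.png",cv2.resize(np.ascontiguousarray(im[120:330,180:400,::-1]),None,fx=2.8,fy=2.8))
E
```

```text
time: 8.18
ee_pos: [0.6056, 0.1401, 0.0283]
orientation: [1.922, -1.527, -0.633]
force: [0.6, 0.0, -4.5]
finger_gap: 0.0429
t 8.18 ee [0.6056 0.1401 0.0283] j [ 0.19  0.92  0.7  -0.04  2.3   1.52] gap 0.0429 F [ 0.6  0.  -4.5]
shift [ 0.3 -4.8  7. ] turn [-0.1  0.   0.1]
[ 0.19202181 -0.89039347  0.05741294]
```

View pics/w5.png

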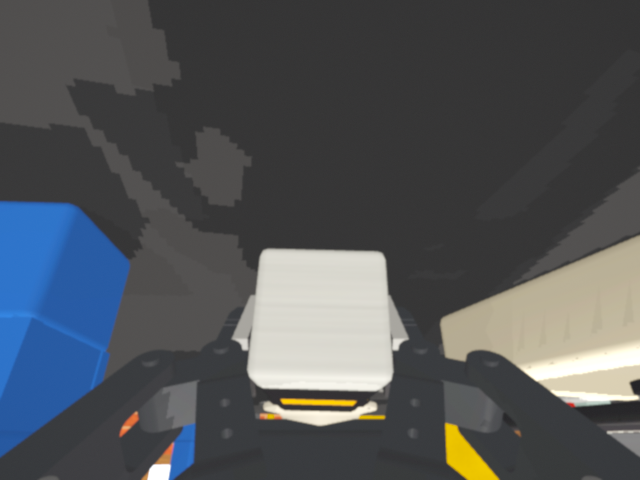

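View pics/t5.png

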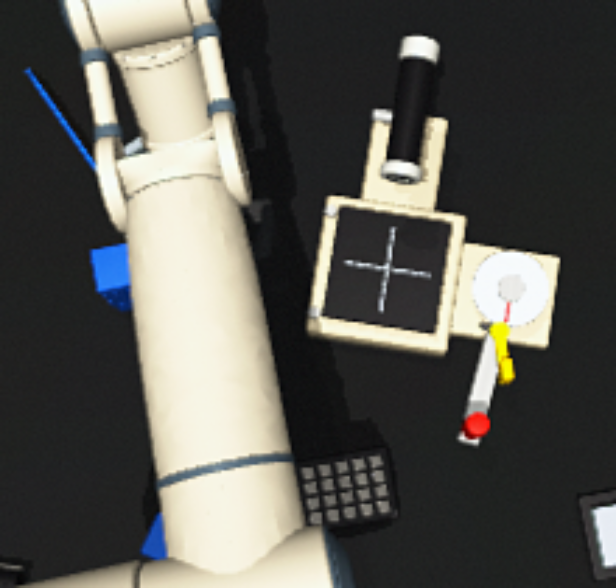

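```bash
python3 -m creep '[[0,-2,2,0,0,0],[0,-3.5,4,0,0,0],[0,-3.5,4,0,0,0]]'; python3 -m creep '[[0,-1,1,0,0,0],[0,-1.5,1.5,0,0,0],[0,-1.5,1.5,0,0,0],[0,-1.5,1.5,0,0,0]]'
```

```text
time: 8.65
ee_pos: [0.6051, 0.14, 0.0232]
orientation: [1.922, -1.526, -0.633]
force: [2.5, -0.3, 1.2]
finger_gap: 0.0432
time: 9.15
ee_pos: [0.6052, 0.14, 0.0231]
orientation: [1.922, -1.527, -0.633]
force: [2.2, -0.2, 8.9]
finger_gap: 0.043
```

```bash
python3 -m creep '[[0,0,0,0,0,0],[0,0,0,0,0,0],[0,0,0,0,0,0],[0,0,-8,0,0,0],[0,0,-30,0,0,0],[0,0,-60,0,0,0],[0,0,-110,0,0,0],[0,0,-160,0,0,0],[0,-30,-180,0,0,0]]' -0.5
python3 - <<'E'
from pose import *
e=np.array([np.cos(np.radians(13)),np.sin(np.radians(13))])*.56
err([*e,.3],13,45)
err([*e,.3],13,0)
im=bot.read_camera("top");cv2.imwrite("pics/t6.png",cv2.resize(np.ascontiguousarray(im[120:330,180:400,::-1]),None,fx=2.8,fy=2.8))
im=bot.read_camera("scene");cv2.imwrite("pics/s6.png",im[:,:,::-1][150:420,150:510].repeat(2,0).repeat(2,1))
E
```

```text
time: 10.28
ee_pos: [0.6682, 0.1545, 0.1168]
orientation: [1.949, -1.548, -0.608]
force: [-0.3, -0.2, 1.7]
finger_gap: 0.0636
t 10.28 ee [0.6682 0.1545 0.1168] j [ 0.19  1.15  0.17 -0.05  2.57  1.5 ] gap 0.0636 F [-0.3 -0.2  1.7]
shift [  0.  216.8 -48.8] turn [87.8  0.1  0. ]
t 10.28 ee [0.6682 0.1545 0.1168] j [ 0.19  1.15  0.17 -0.05  2.57  1.5 ] gap 0.0636 F [-0.3 -0.2  1.7]
shift [  0.  216.8 -48.8] turn [42.8  0.   0.1]
```

View pics/s6.png

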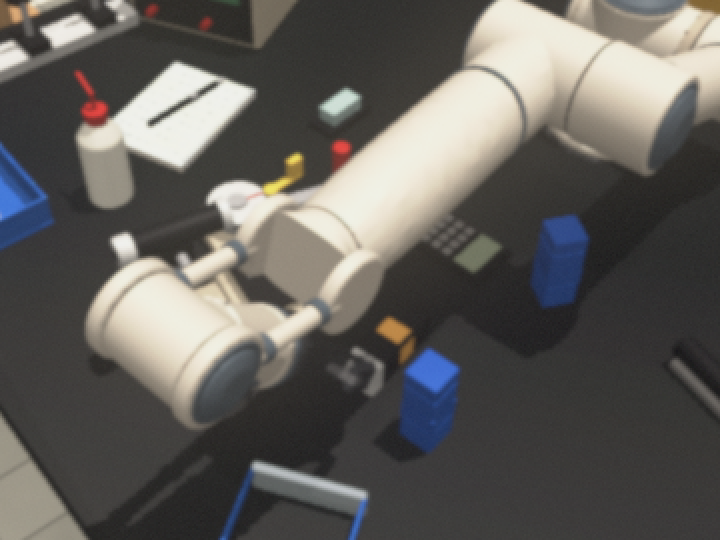

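```bash
python3 -m creep '[[0,22,-3,0,0,0],[0,45,-6,9,0,0],[0,67,-10,19,0,0],[0,90,-15,28,0,0],[0,112,-20,38,0,0],[0,135,-26,48,0,0],[0,155,-31,57,0,0],[0,175,-36,66,0,0],[0,190,-41,75,0,0],[0,205,-45,83,0,0],[0,217,-49,88,0,0],[0,217,-49,88,0,0]]'
python3 - <<'E'
from pose import *
e=np.array([np.cos(np.radians(13)),np.sin(np.radians(13))])*.56
err([*e,.3],13,45)
o=bot.get_obs();im=bot.read_camera("wrist");cv2.imwrite("pics/w7.png",im[:,:,::-1])
import pickle;pickle.dump(dict(o),open("o7.pkl","wb"))
im=bot.read_camera("top");cv2.imwrite("pics/t7.png",cv2.resize(np.ascontiguousarray(im[120:330,180:400,::-1]),None,fx=2.8,fy=2.8))
E
```

```text
time: 11.88
ee_pos: [0.5461, 0.126, 0.3025]
orientation: [-1.916, 1.523, -0.635]
force: [0.4, 0.0, -0.3]
finger_gap: 0.0642
t 11.88 ee [0.5461 0.126  0.3025] j [ 0.12 -0.67  1.93  0.08  1.1   1.46] gap 0.0642 F [ 0.4  0.  -0.3]
shift [-0.1  2.1  1.5] turn [-0.3  0.   0. ]
```

View pics/w7.png

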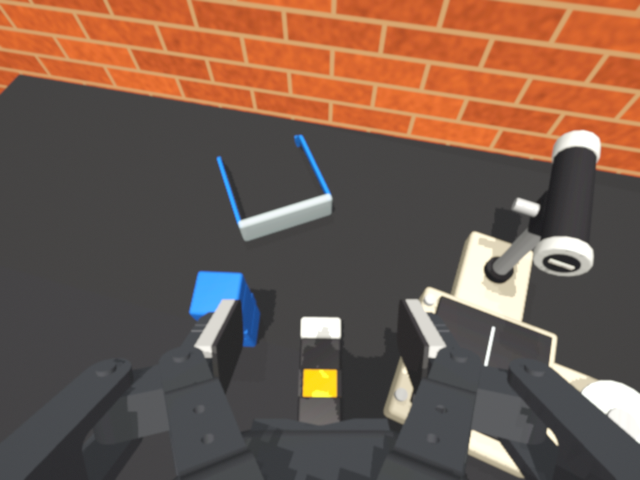

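View pics/t7.png

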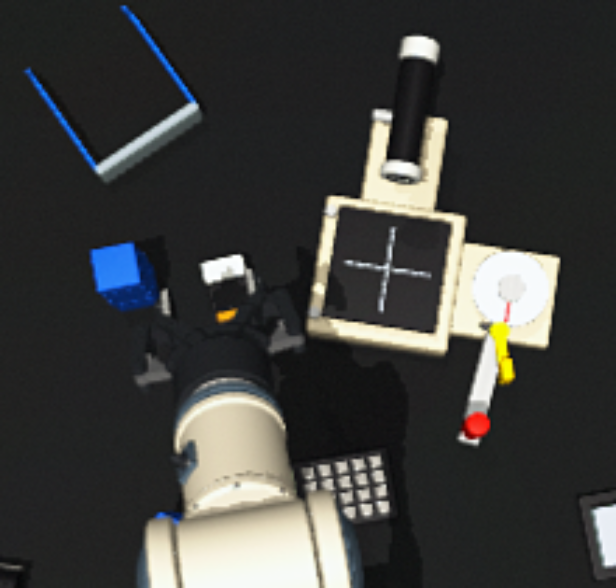

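```bash
python3 - <<'E'
from h import *
import pickle
o=pickle.load(open("o7.pkl","rb"));c=cam("wrist",o)
rr=lambda X:(round(float(np.hypot(*X[:2])),4),round(float(np.degrees(np.arctan2(X[1],X[0]))),2),X.round(4))
for n,u,v,z in [("foot far",321,318,.044),("amber c",320,383,.044),("head end",320,421,.044),("headL",300,418,.044),("headR",340,418,.044),("ftL",301,320,.044),("ftR",341,320,.044)]:
    print(n,rr(onz(c,u,v,z)))
for z in (.17,.175,.18,.185,.19): print(z,onz(c,562,264,z).round(4))
im=cv2.imread("pics/w7.png");g=im[225:280,525:600];cv2.imwrite("pics/w7z.png",cv2.resize(g,None,fx=8,fy=8,interpolation=cv2.INTER_CUBIC))
for n,u,v,z in [("plate far",491,328,.06),("post L near",402,395,.05),("post L far",429,296,.05)]: print(n,onz(c,u,v,z).round(4))
E
```

```text
foot far (0.647, 12.83, array([0.6308, 0.1437, 0.044 ]))
amber c (0.5784, 12.91, array([0.5638, 0.1292, 0.044 ]))
head end (0.5432, 12.9, array([0.5295, 0.1213, 0.044 ]))
headL (0.5462, 14.97, array([0.5277, 0.1411, 0.044 ]))
headR (0.5463, 10.84, array([0.5366, 0.1027, 0.044 ]))
ftL (0.645, 14.81, array([0.6236, 0.1648, 0.044 ]))
ftR (0.6452, 10.85, array([0.6337, 0.1215, 0.044 ]))
0.17 [ 0.6817 -0.0477  0.17  ]
0.175 [ 0.6786 -0.0447  0.175 ]
0.18 [ 0.6754 -0.0416  0.18  ]
0.185 [ 0.6722 -0.0386  0.185 ]
0.19 [ 0.6691 -0.0356  0.19  ]
plate far [ 0.6561 -0.0349  0.06  ]
post L near [0.5705 0.0469 0.05  ]
post L far [0.6817 0.0299 0.05  ]
```

View pics/w7z.png

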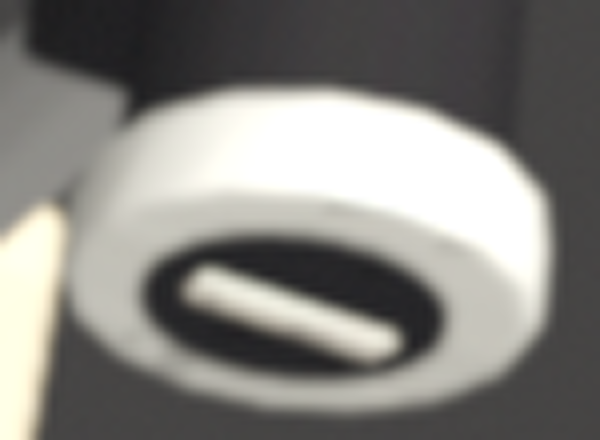

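```bash
python3 - <<'E'
from pose import *
e=np.array([np.cos(np.radians(12.9)),np.sin(np.radians(12.9))])*.5585
err([*e,.12],13,45)
E
```

```text
t 11.97 ee [0.5467 0.1261 0.3002] j [ 0.12 -0.67  1.93  0.08  1.1   1.46] gap 0.0642 F [-0.8  1.  -0.4]
shift [  1.  129.2 125.6] turn [0.  0.1 0. ]
```

```bash
python3 -m creep '[[0,25,25,0,0,0],[0,55,53,0,0,0],[1,85,83,0,0,0],[1,110,107,0,0,0],[1,129,126,0,0,0],[1,129,126,0,0,0]]'
python3 - <<'E'
from pose import *
e=np.array([np.cos(np.radians(12.9)),np.sin(np.radians(12.9))])*.5585
err([*e,.029],13,45)
E
```

```text
time: 12.72
ee_pos: [0.5432, 0.1247, 0.1134]
orientation: [-1.927, 1.532, -0.624]
force: [-0.2, -0.4, -0.5]
finger_gap: 0.0638
t 12.72 ee [0.5432 0.1247 0.1134] j [ 0.12 -0.66  2.25  0.11  0.78  1.42] gap 0.0638 F [-0.2 -0.4 -0.5]
shift [ 0.4 58.3 61.1] turn [ 0.6  0.1 -0. ]
```

```bash
python3 -m creep '[[0,18,18,0.6,0,0],[0,34,36,0.6,0,0],[0,46,49,0.6,0,0],[0,54,57,0.6,0,0],[0,58,61,0.6,0,0],[0,58,61,0.6,0,0]]'
python3 - <<'E'
from pose import *
e=np.array([np.cos(np.radians(12.9)),np.sin(np.radians(12.9))])*.5585
err([*e,.029],13,45)
im=bot.read_camera("wrist");cv2.imwrite("pics/w8.png",im[:,:,::-1])
E
```

```text
time: 13.48
ee_pos: [0.5459, 0.1252, 0.0328]
orientation: [-1.915, 1.522, -0.635]
force: [-0.7, 0.7, 0.1]
finger_gap: 0.0644
t 13.47 ee [0.5459 0.1252 0.0328] j [ 0.12 -0.56  2.34  0.14  0.57  1.37] gap 0.0644 F [-0.7  0.7  0.1]
shift [0.2 3.8 1.5] turn [-0.4  0.1 -0. ]
```

View pics/w8.png

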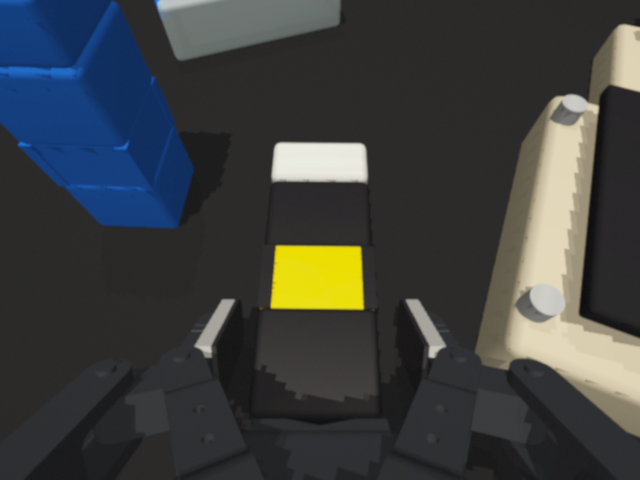

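```bash
python3 -m creep '[[0,2,1,0,0,0],[0,2,1,0,0,0],[0,2,1,0,0,0],[0,2,1,0,0,0],[0,2,1,0,0,0],[0,2,1,0,0,0]]' 1 90
python3 -m creep '[[0,-8,-8,0,0,0],[0,-25,-25,0,0,0],[0,-55,-55,0,0,0],[0,-85,-85,0,0,0],[0,-115,-115,0,0,0],[0,-145,-145,0,0,0],[0,-165,-165,0,0,0],[0,-165,-165,0,0,0]]'
python3 - <<'E'
from pose import *
err([.56,.0,.27],-9,45,1)
o=bot.get_obs();im=bot.read_camera("wrist");cv2.imwrite("pics/w9.png",im[:,:,::-1])
import pickle;pickle.dump(dict(o),open("o9.pkl","wb"))
E
```

```text
time: 14.28
ee_pos: [0.5454, 0.1252, 0.0312]
orientation: [-1.914, 1.521, -0.636]
force: [-5.8, -0.3, 6.2]
finger_gap: 0.0431
time: 15.28
ee_pos: [0.5437, 0.1243, 0.2659]
orientation: [-1.913, 1.521, -0.638]
force: [1.2, -0.1, -4.7]
finger_gap: 0.0428
t 15.28 ee [0.5437 0.1243 0.2659] j [ 0.12 -0.7   2.01  0.09  1.04  1.45] gap 0.0428 F [ 1.2 -0.1 -4.7]
shift [124.8   5.5 -11.6] turn [ -22.6   -0.7 -163. ]
```

View pics/w9.png

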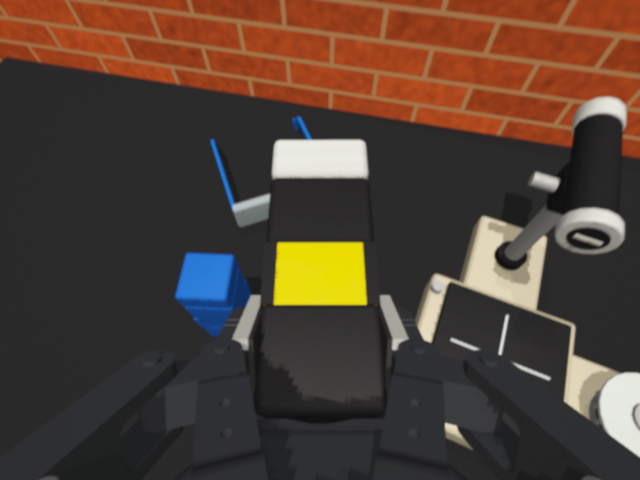

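```bash
python3 -m creep '[[0,0,0,0,0,-8],[0,0,0,0,0,-18.5],[0,0,0,0,0,-29],[0,0,0,0,0,-39.5],[0,0,0,0,0,-50],[0,0,0,0,0,-60.5],[0,0,0,0,0,-71],[0,0,0,0,0,-81.5],[0,0,0,0,0,-92],[0,0,0,0,0,-102.5],[0,0,0,0,0,-113],[0,0,0,0,0,-123]]'
python3 - <<'E'
from pose import *
err([.56,.0,.28],-9,45,1)
E
```

```text
time: 16.82
ee_pos: [0.5426, 0.1242, 0.2587]
orientation: [2.561, 1.096, 1.136]
force: [0.3, 0.0, -4.3]
finger_gap: 0.0427
t 16.82 ee [0.5426 0.1242 0.2587] j [ 0.12 -0.7   2.02  0.09  1.04 -0.7 ] gap 0.0427 F [ 0.3  0.  -4.3]
shift [-62.5 108.4 -23. ] turn [ -7.6 -14.  -40.8]
```

```bash
python3 -m creep '[[-8,13,-3,-1,-1.8,-5],[-16,27,-6,-2,-3.5,-10],[-24,41,-9,-2.9,-5.3,-15.3],[-32,55,-12,-3.8,-7,-20.4],[-40,68,-15,-4.8,-8.8,-25.5],[-48,82,-18,-5.7,-10.5,-30.6],[-56,96,-21,-6.7,-12.3,-35.7],[-62,108,-23,-7.6,-14,-40.8],[-62,108,-23,-7.6,-14,-40.8],[-62,108,-23,-7.6,-14,-40.8]]'
python3 - <<'E'
from pose import *
err([.56,.0,.28],-9,45,1)
im=bot.read_camera("scene");cv2.imwrite("pics/s10.png",im[:,:,::-1][150:420,150:510].repeat(2,0).repeat(2,1))
o=bot.get_obs();im=bot.read_camera("top");cv2.imwrite("pics/t10.png",cv2.resize(np.ascontiguousarray(im[120:330,180:400,::-1]),None,fx=2.8,fy=2.8))
E
```

```text
time: 18.08
ee_pos: [0.5599, 0.0011, 0.282]
orientation: [1.88, 1.593, 0.669]
force: [-0.3, -0.1, -4.2]
finger_gap: 0.0431
t 18.07 ee [0.5599 0.0011 0.282 ] j [ 0.01 -0.67  1.96 -0.13  1.07 -1.38] gap 0.0431 F [-0.3 -0.1 -4.2]
shift [-1.  -1.2  1.6] turn [ 0.1 -0.1 -0.5]
```

View pics/s10.png

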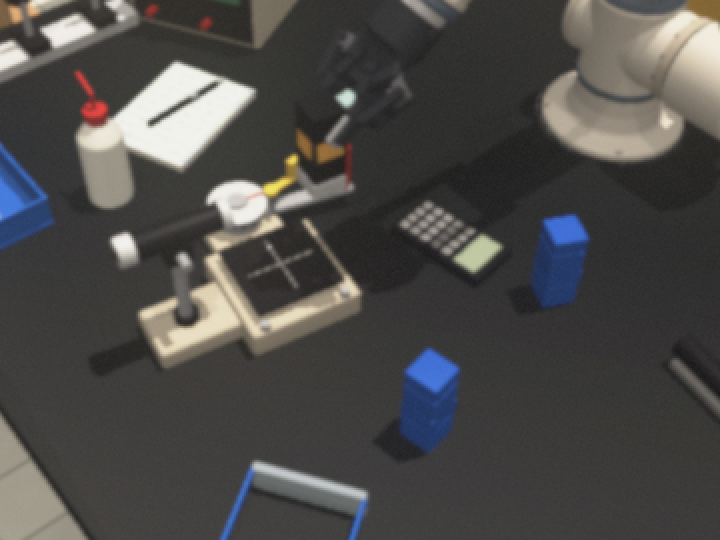

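View pics/t10.png

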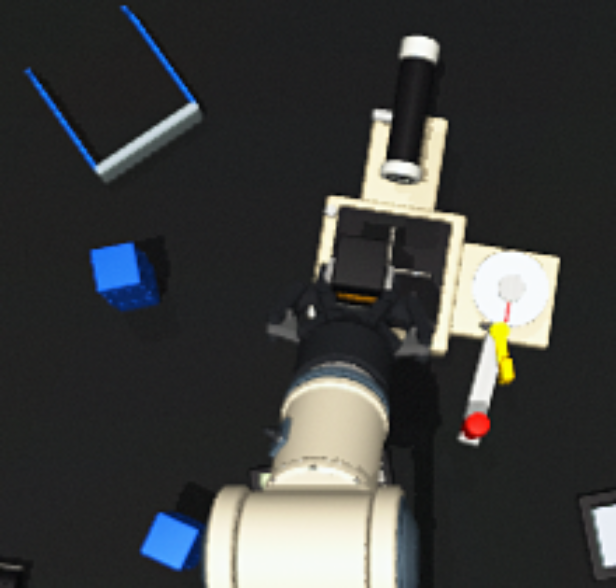

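```bash
python3 - <<'E'
from h import *
import pickle
im=cv2.imread("pics/w9.png");cv2.imwrite("pics/w9z.png",cv2.resize(im[200:400,420:640],None,fx=3.5,fy=3.5,interpolation=cv2.INTER_CUBIC))
im=cv2.imread("pics/top0.png");cv2.imwrite("pics/t0z.png",cv2.resize(im[150:290,270:390],None,fx=4.2,fy=4.2,interpolation=cv2.INTER_CUBIC))
E
```

```text
(no output)
```

View pics/w9z.png

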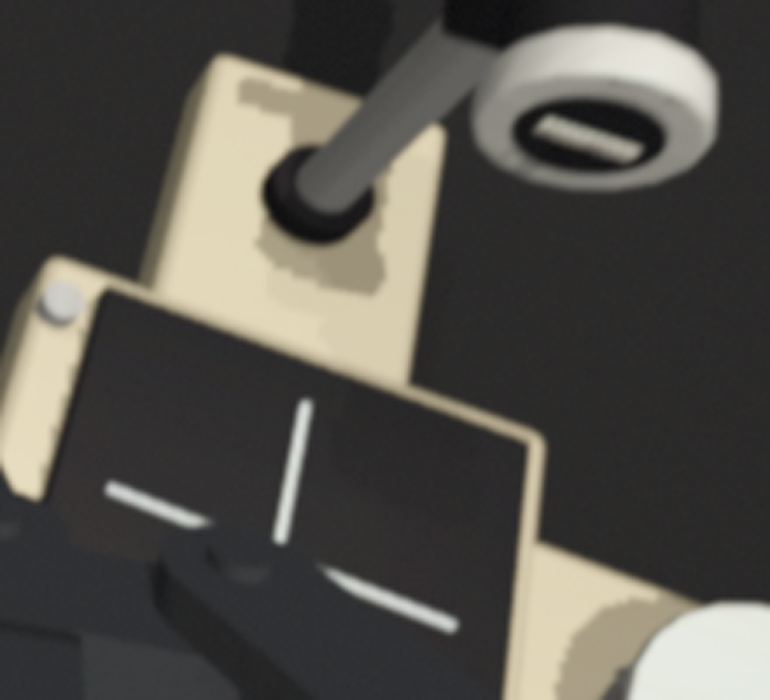

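View pics/t0z.png

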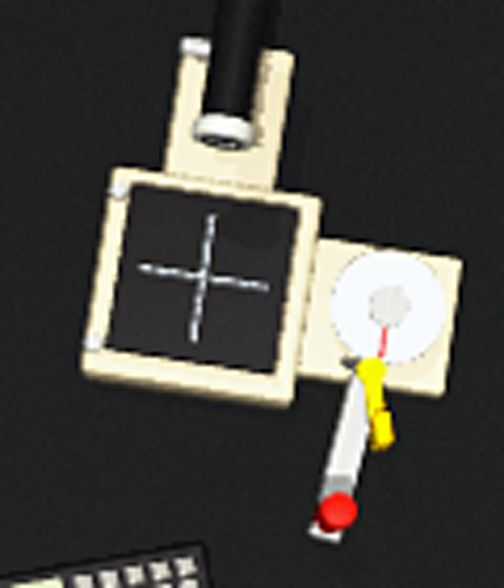

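```bash
python3 - <<'E'
from h import *
import pickle
o=pickle.load(open("o9.pkl","rb"));c9=cam("wrist",o);o=pickle.load(open("o7.pkl","rb"));c7=cam("wrist",o);ct=cam("top")
w=lambda x,y:(420+(x+.5)/3.5-.5,200+(y+.5)/3.5-.5)
t=lambda x,y:(270+(x+.5)/4.2-.5,150+(y+.5)/4.2-.5)
L=dict(far=(306,402),left=(108,489),right=(455,627),cF=(530,442),cL=(105,290))
for k,v in L.items(): print("w9",k,onz(c9,*w(*v),.06).round(4))
for k,v in dict(far=(211,214),near=(194,341),left=(139,267),right=(269,287)).items(): print("top",k,onz(ct,*t(*v),.06).round(4))
for k,v in dict(wheel=(390,306)).items(): print(k,onz(ct,*t(*v),.085).round(4))
s7=ray(c7,561.2,263.7);s9=ray(c9,*w(588,139))
print("slit tri79",tri(s7,s9).round(4))
for z in(.17,.175,.18,.185): print(z,onz(c9,*w(588,139),z).round(4),onz(c7,561.2,263.7,z).round(4))
E
```

```text
w9 far [ 0.6583 -0.0362  0.06  ]
w9 left [0.6212 0.0162 0.06  ]
w9 right [ 0.6055 -0.0725  0.06  ]
w9 cF [ 0.6605 -0.0958  0.06  ]
w9 cL [0.6798 0.0204 0.06  ]
top far [ 0.6576 -0.0367  0.06  ]
top near [ 0.5685 -0.0226  0.06  ]
top left [0.6212 0.0141 0.06  ]
top right [ 0.6052 -0.0754  0.06  ]
wheel [ 0.5854 -0.1556  0.085 ]
slit tri79 [ 0.6805 -0.0445  0.173 ]
0.17 [ 0.6827 -0.0467  0.17  ] [ 0.6825 -0.0463  0.17  ]
0.175 [ 0.679  -0.0432  0.175 ] [ 0.6793 -0.0433  0.175 ]
0.18 [ 0.6752 -0.0398  0.18  ] [ 0.6761 -0.0403  0.18  ]
0.185 [ 0.6715 -0.0363  0.185 ] [ 0.6729 -0.0373  0.185 ]
```

```bash
python3 - <<'E'
from pose import *
ct=cam("top");f=lambda x,y,z:onz(ct,180+(x+.5)/2.8-.5,120+(y+.5)/2.8-.5,z)
for p in [(334,232),(387,237),(333,284),(380,293)]: print(f(*p,.315).round(4))
err([.6043,-.0285,.20],-9.6,45,1)
E
```

```text
[0.5939 0.0196 0.315 ]
[ 0.5887 -0.0245  0.315 ]
[0.5499 0.0213 0.315 ]
[ 0.5414 -0.0175  0.315 ]
t 18.18 ee [0.5601 0.001  0.2832] j [ 0.01 -0.67  1.96 -0.13  1.07 -1.38] gap 0.043 F [ 0.7 -0.3 -3.3]
shift [-22.6 -24.8  92.8] turn [ 0.2 -0.5 -0. ]
```

```bash
python3 -m creep '[[-5,-5,18,0,-0.2,0],[-10,-11,40,0,-0.5,0],[-15,-17,62,0,-0.5,0],[-20,-22,80,0,-0.5,0],[-22.6,-24.8,93,0,-0.5,0],[-22.6,-24.8,93,0,-0.5,0]]'
python3 - <<'E'
from pose import *
err([.6043,-.0285,.150],-9.6,45,1)
im=bot.read_camera("top");cv2.imwrite("pics/t11.png",cv2.resize(np.ascontiguousarray(im[150:290,270:390,::-1]),None,fx=4.2,fy=4.2))
im=bot.read_camera("wrist");cv2.imwrite("pics/w11.png",im[:,:,::-1])
E
```

```text
time: 18.92
ee_pos: [0.6045, -0.029, 0.1994]
orientation: [1.879, 1.588, 0.66]
force: [-0.4, -0.4, -4.9]
finger_gap: 0.0432
t 18.93 ee [ 0.6045 -0.029   0.1994] j [-0.07 -0.53  2.02 -0.09  0.87 -1.44] gap 0.0432 F [-0.4 -0.4 -4.9]
shift [  0.5 -35.2  34.6] turn [0.1 0.  0. ]
```

View pics/t11.png

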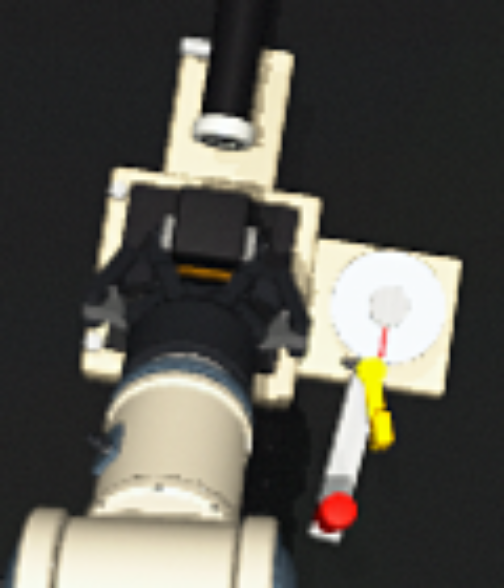

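View pics/w11.png

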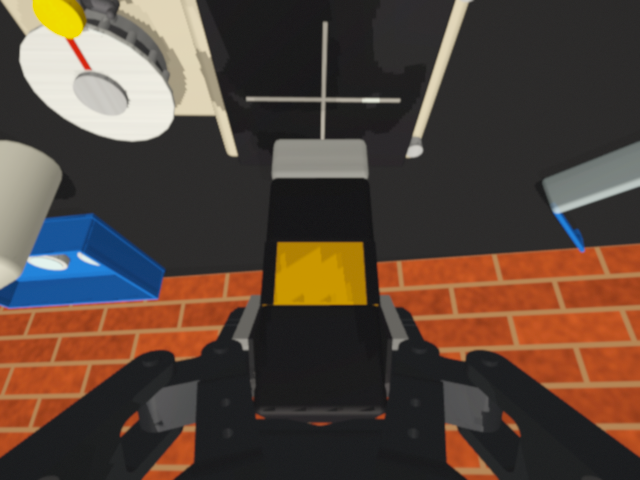

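```bash
python3 -m creep '[[0,-9,9,0,0,0],[0,-19,19,0,0,0],[0,-28,28,0,0,0],[0,-34,34,0,0,0],[0,-34,34,0,0,0]]'; python3 -m creep '[[0,-1,1,0,0,0],[0,-2,2,0,0,0],[0,-2,2,0,0,0]]'
```

```text
time: 19.65
ee_pos: [0.6048, -0.029, 0.152]
orientation: [1.877, 1.587, 0.661]
force: [0.6, 0.1, -3.1]
finger_gap: 0.0426
time: 20.02
ee_pos: [0.6051, -0.029, 0.1505]
orientation: [1.876, 1.586, 0.662]
force: [0.8, 0.6, -3.8]
finger_gap: 0.0429
```

```bash
python3 -m creep '[[0,-1,1,0,0,0],[0,-2,2,0,0,0],[0,-2,2,0,0,0]]'; python3 -m creep '[[0,-1,0.5,0,0,0],[0,-1,1,0,0,0],[0,-1,1,0,0,0]]'
```

```text
time: 20.4
ee_pos: [0.606, -0.0291, 0.1503]
orientation: [1.873, 1.584, 0.665]
force: [-4.8, 0.1, 4.0]
finger_gap: 0.0426
time: 20.78
ee_pos: [0.6063, -0.0291, 0.1503]
orientation: [1.872, 1.583, 0.666]
force: [-7.2, 0.7, 8.4]
finger_gap: 0.0428
```

```bash
python3 -m creep '[[0,-0.6,-1.6,0,0,0],[0,-0.6,-1.6,0,0,0],[0,-0.6,-1.6,0,0,0]]'; python3 -m creep '[[0,-0.6,-1.6,0,0,0],[0,-0.6,-1.6,0,0,0],[0,-0.6,-1.6,0,0,0],[0,0,-10,0,0,0],[0,0,-30,0,0,0],[0,0,-60,0,0,0],[0,0,-100,0,0,0],[0,0,-140,0,0,0],[0,0,-140,0,0,0]]' -0.5
python3 - <<'E'
from pose import *
err([.6043,-.0285,.150],-9.6,45,1)
im=bot.read_camera("top");cv2.imwrite("pics/t12.png",cv2.resize(np.ascontiguousarray(im[150:290,270:390,::-1]),None,fx=4.2,fy=4.2))
o=bot.get_obs();im=bot.read_camera("wrist");cv2.imwrite("pics/w12.png",im[:,:,::-1])
import pickle;pickle.dump(dict(o),open("o12.pkl","wb"))
E
```

```text
time: 21.15
ee_pos: [0.6051, -0.0289, 0.1503]
orientation: [1.871, 1.582, 0.667]
force: [2.4, -0.3, 6.4]
finger_gap: 0.0428
time: 22.28
ee_pos: [0.5082, -0.0116, 0.2473]
orientation: [1.876, 1.587, 0.661]
force: [-0.3, 1.0, 0.1]
finger_gap: 0.0638
t 22.27 ee [ 0.5082 -0.0116  0.2473] j [-0.03 -0.86  2.12 -0.11  1.09 -1.42] gap 0.0638 F [-0.3  1.   0.1]
shift [ -0.6  -0.5 137.8] turn [ 0.3 -0.   0. ]
```

View pics/t12.png

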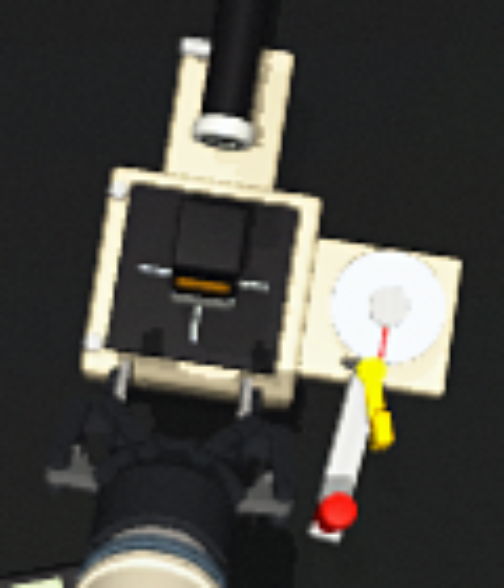

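View pics/w12.png

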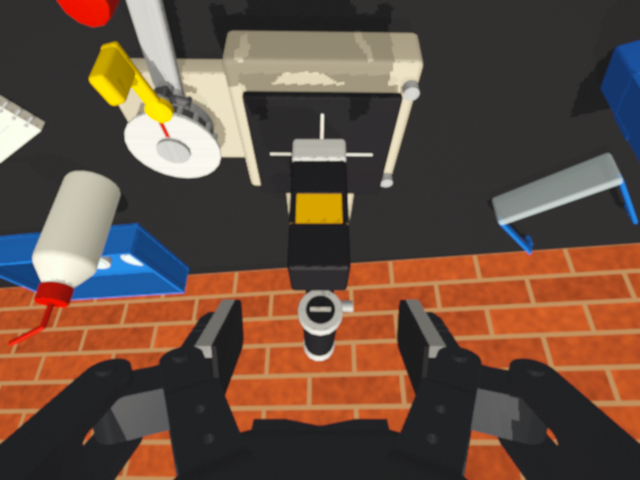

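```bash
python3 - <<'E'
from h import *
import pickle
L=lambda f:cam("wrist",pickle.load(open(f,"rb")))
c12=L("o12.pkl");c9=L("o9.pkl");c7=L("o7.pkl");ct=cam("top")
w=lambda x,y:(420+(x+.5)/3.5-.5,200+(y+.5)/3.5-.5)
t=lambda x,y:(270+(x+.5)/4.2-.5,150+(y+.5)/4.2-.5)
print("cam12",c12[2].round(4))
for p in [(181,197),(250,204),(174,270),(240,279)]: print("headtop",onz(ct,*t(*p),.18).round(4))
print("foot front edge",[onz(c12,*p,.06).round(4) for p in [(293,162),(347,162)]])
r=[ray(c12,320.5,309.3),ray(c9,*w(588,139)),ray(c7,561.2,263.7)]
X=tri(*r);print("slit",X.round(4),tri(r[0],r[1]).round(4),tri(r[0],r[2]).round(4))
# with known horizontal distance plane: along stand x 0.063
ex=np.array([np.cos(np.radians(-9.6)),np.sin(np.radians(-9.6)),0]);C=np.array([.6132,-.03,0])
for p,d in r:
    s=(.063-(p-C)@ex)/(d@ex);print("plane63",(p+s*d).round(4))
im=cv2.imread("pics/w12.png");cv2.imwrite("pics/w12z.png",cv2.resize(im[130:370,260:380],None,fx=4,fy=2.5,interpolation=cv2.INTER_CUBIC)) 
E
```

```text
cam12 [0.3698 0.0112 0.2827]
headtop [ 0.6407 -0.0146  0.18  ]
headtop [ 0.6353 -0.0579  0.18  ]
headtop [ 0.594  -0.0091  0.18  ]
headtop [ 0.5873 -0.0503  0.18  ]
foot front edge [array([ 0.6196, -0.0556,  0.06  ]), array([ 0.6276, -0.0074,  0.06  ])]
slit [ 0.6751 -0.0395  0.181 ] [ 0.6745 -0.0393  0.1811] [ 0.6755 -0.0397  0.181 ]
plane63 [ 0.6755 -0.0396  0.181 ]
plane63 [ 0.6754 -0.0399  0.1798]
plane63 [ 0.6755 -0.0397  0.181 ]
```

```bash
python3 - <<'E'
from pose import *
import pickle
c12=cam("wrist",pickle.load(open("o12.pkl","rb")))
print("foot",[onz(c12,*p,.06).round(4) for p in [(294,139),(346,139)]])
err([.50,-.180,.20],-9.6,0,1)
E
```

```text
foot [array([ 0.5918, -0.0482,  0.06  ]), array([ 0.5989, -0.0054,  0.06  ])]
t 22.38 ee [ 0.5081 -0.0119  0.2457] j [-0.03 -0.86  2.13 -0.11  1.09 -1.42] gap 0.0641 F [-1.4 -0.2 -0.3]
shift [-167.1  -18.4   46.4] turn [45.2  0.   0. ]
```

```bash
python3 -m creep '[[-20,-3,3,6,0,0],[-45,-6,6,13,0,0],[-70,-9,12,21,0,0],[-95,-11,20,29,0,0],[-120,-14,28,37,0,0],[-145,-17,38,45.2,0,0],[-167,-18,46,45.2,0,0],[-167,-18,46,45.2,0,0]]' 1 40
python3 - <<'E'
from pose import *
err([.50,-.180,.085],-9.6,0,1)
o=bot.get_obs();im=bot.read_camera("wrist");cv2.imwrite("pics/w13.png",im[:,:,::-1])
c=cam("wrist",o)
im=bot.read_camera("top");cv2.imwrite("pics/t13.png",cv2.resize(np.ascontiguousarray(im[150:290,270:390,::-1]),None,fx=4.2,fy=4.2))
print(proj(c,[.4997,-.1466,.092]),proj(c,[.4472,-.1145,.105]))
E
```

```text
time: 23.38
ee_pos: [0.4996, -0.1811, 0.1981]
orientation: [-2.4, -2.023, 0.004]
force: [-0.1, 0.4, -0.2]
finger_gap: 0.0
t 23.38 ee [ 0.4996 -0.1811  0.1981] j [-0.41 -0.1   1.51 -0.    1.73 -1.81] gap 0.0 F [-0.1  0.4 -0.2]
shift [  1.2   0.7 113.1] turn [-0.2  0.  -0.1]
[372.51056038 242.54693424] [418.99409389 153.88192695]
```

View pics/w13.png

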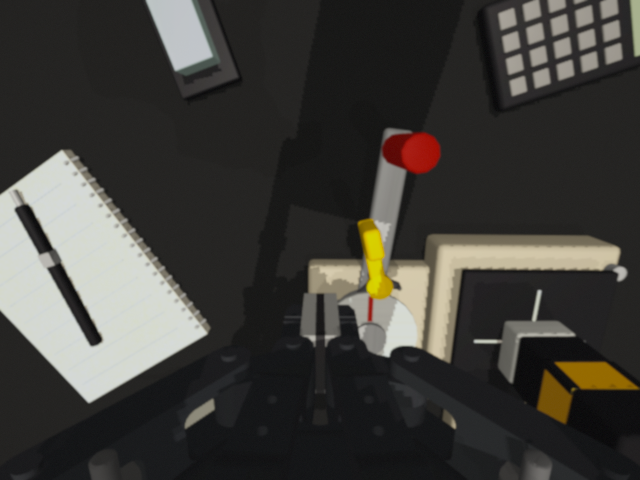

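```bash
python3 -m creep '[[0,0,30,0,0,0],[1,0,65,0,0,0],[1,0,100,0,0,0],[1,1,113,0,0,0],[1,1,113,0,0,0]]' 
python3 -m creep '[[8,0,0,0,0,0],[16,0,0,0,0,0],[22,0,0,0,0,0],[28,0,0,0,0,0],[34,0,0,0,0,0],[40,0,0,0,0,0],[45,0,0,0,0,0],[50,0,0,0,0,0],[54,0,0,0,0,0],[54,0,0,0,0,0]]'
python3 - <<'E'
from pose import *
err([.503,-.125,.085],-9.6,0,1)
o=bot.get_obs();im=bot.read_camera("wrist");cv2.imwrite("pics/w14.png",im[:,:,::-1])
im=bot.read_camera("top");cv2.imwrite("pics/t14.png",cv2.resize(np.ascontiguousarray(im[150:290,270:390,::-1]),None,fx=4.2,fy=4.2))
E
```

```text
time: 24.1
ee_pos: [0.5009, -0.1786, 0.0877]
orientation: [2.399, 2.029, -0.001]
force: [0.6, -0.3, -0.1]
finger_gap: -0.0
time: 25.35
ee_pos: [0.5098, -0.1253, 0.0871]
orientation: [-2.398, -2.028, 0.001]
force: [0.2, -1.1, 0.0]
finger_gap: 0.0
t 25.35 ee [ 0.5098 -0.1253  0.0871] j [-0.31 -0.08  1.69 -0.    1.53 -1.71] gap 0.0 F [ 0.2 -1.1  0. ]
shift [-0.8 -6.8  2.1] turn [-0.1  0.   0. ]
```

View pics/w14.png

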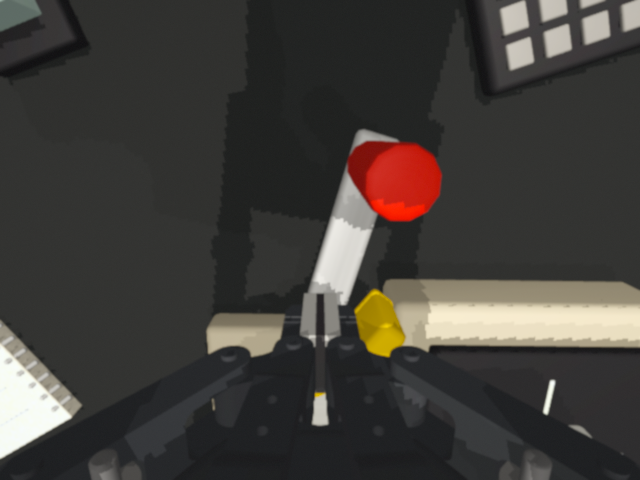

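View pics/t14.png

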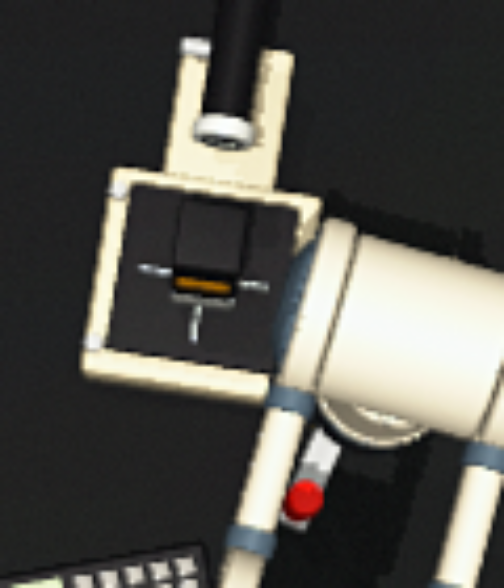

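```bash
python3 -m creep '[[-8,0,0,0,0,0],[-10,0,-20,0,0,0],[-10,-30,-50,0,0,0],[-10,-60,-80,0,0,0],[-10,-90,-85,0,0,0],[-10,-90,-85,0,0,0]]' -1
python3 - <<'E'
from pose import *
err([.45,-.10,.075],-9.6,0,1)
o=bot.get_obs();im=bot.read_camera("wrist");cv2.imwrite("pics/w15.png",im[:,:,::-1])
im=bot.read_camera("top");cv2.imwrite("pics/t15.png",cv2.resize(np.ascontiguousarray(im[150:290,270:390,::-1]),None,fx=4.2,fy=4.2))
import pickle;pickle.dump(dict(o),open("o15.pkl","wb"))
E
```

```text
time: 26.2
ee_pos: [0.4195, -0.1207, 0.1754]
orientation: [2.397, 2.025, 0.004]
force: [0.4, 0.1, -0.6]
finger_gap: 0.0854
t 26.2 ee [ 0.4195 -0.1207  0.1754] j [-0.36 -0.37  1.77  0.    1.73 -1.76] gap 0.0854 F [ 0.4  0.1 -0.6]
shift [ 25.6  26.1 100.5] turn [ 0.3  0.1 -0. ]
```

View pics/w15.png

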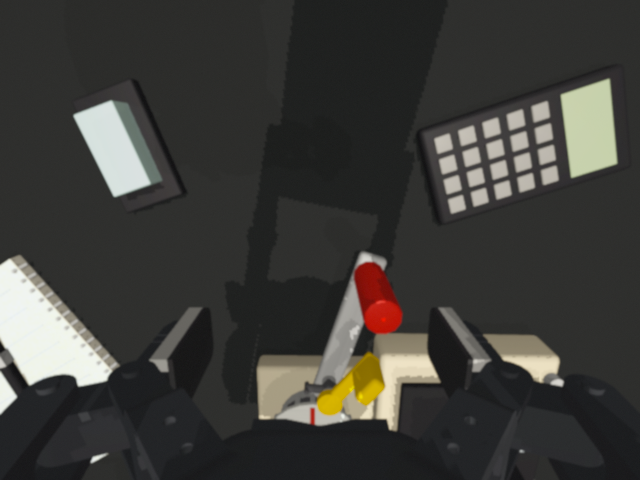

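View pics/t15.png

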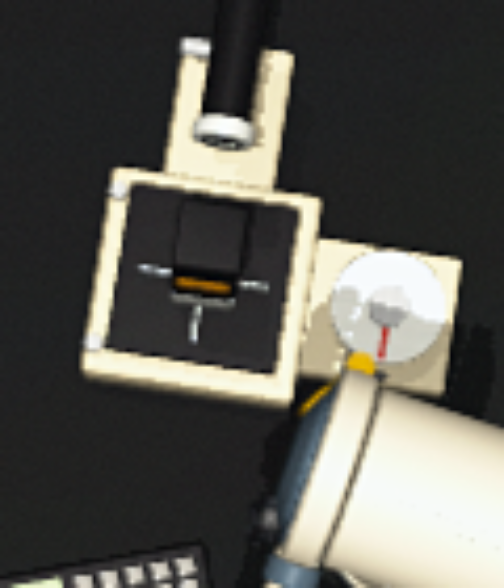

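```bash
python3 - <<'E'
from pose import *
import pickle
c=cam("wrist",pickle.load(open("o15.pkl","rb")))
A=np.array([.5915,-.1582]);g=onz(c,384,317,.105);tb=onz(c,370,372,.092);tp=onz(c,331,402,.063)
az=lambda v:np.degrees(np.arctan2(v[1],v[0]))
v=g[:2]-A;print("grip",g.round(4),np.hypot(*v),az(v),"handle",np.radians(170.4-az(v)))
P=A+.0475*v/np.hypot(*v);s=tb[:2]-P;print("tab",tb.round(4),np.hypot(*s),"sel",np.radians(az(v)-az(s)),"pivot",P.round(4),tp.round(4))
th=az(v)
err([g[0],g[1],.078],th-180,0,1)
E
```

```text
grip [ 0.4559 -0.089   0.105 ] 0.15226582348499185 152.9512629001026 handle 0.3045379127080966
tab [ 0.5019 -0.1015  0.092 ] 0.05891199134311932 sel 0.16625630055057003 pivot [ 0.5492 -0.1366] [ 0.5454 -0.1338  0.063 ]
t 26.3 ee [ 0.4202 -0.1208  0.1736] j [-0.36 -0.36  1.77 -0.    1.73 -1.76] gap 0.0852 F [ 0.1 -0.1 -0.7]
shift [37.4 29.7 95.6] turn [ 0.1  0.  17.4]
```

```bash
python3 - <<'E'
from pose import *
import pickle
im=cv2.imread("pics/w15.png");cv2.imwrite("pics/w15z.png",cv2.resize(im[240:430,290:420],None,fx=4,fy=4,interpolation=cv2.INTER_CUBIC))
c=cam("wrist",pickle.load(open("o15.pkl","rb")))
A=np.array([.5915,-.1582]);g=onz(c,384,317,.105)
az=lambda v:np.degrees(np.arctan2(v[1],v[0]));v=g[:2]-A;P=A+.0475*v/np.hypot(*v)
for u in [(369,386),(369,382),(372,388),(366,386)]:
  s=onz(c,*u,.092)[:2]-P;print(np.hypot(*s),np.radians(az(v)-az(s)))
E
```

```text
0.049251763885160844 0.2634012685254631
0.051885889659091244 0.22853318171125156
0.04910147443687738 0.31656819880890236
0.04819472125410357 0.22818797273794592
```

View pics/w15z.png

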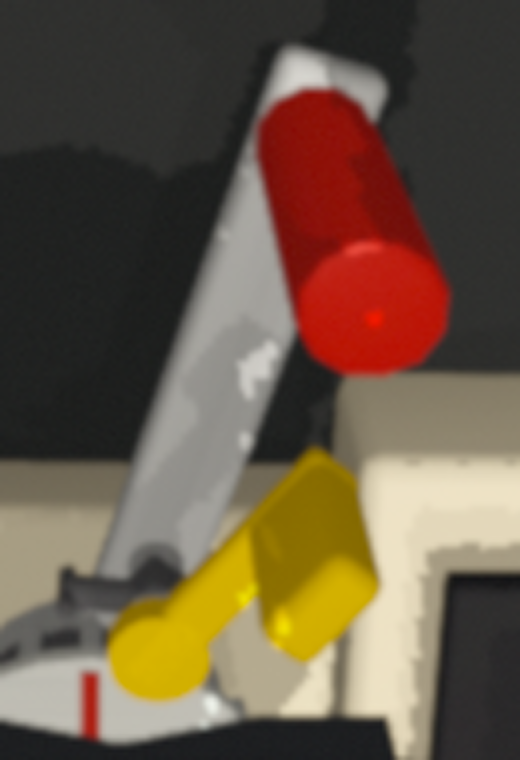

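```bash
python3 - <<'E'
from pose import *
err([.4579,-.0901,.078],153-180,0,1)
E
python3 -m creep '[[18,15,5,0,0,9],[36,31,10,0,0,17.4],[36,31,40,0,0,17.4],[36,31,80,0,0,17.4],[36,31,96,0,0,17.4],[36,31,96,0,0,17.4]]' -1
python3 - <<'E'
from pose import *
err([.4579,-.0901,.078],153-180,0,1)
im=bot.read_camera("wrist");cv2.imwrite("pics/w16.png",im[:,:,::-1])
E
```

```text
t 26.3 ee [ 0.4202 -0.1208  0.1736] j [-0.36 -0.36  1.77 -0.    1.73 -1.76] gap 0.0852 F [ 0.1 -0.1 -0.7]
shift [36.6 31.9 95.6] turn [ 0.1  0.  17.4]
time: 27.05
ee_pos: [0.4558, -0.0903, 0.0753]
orientation: [-2.677, -1.641, 0.004]
force: [-0.6, 0.8, 0.2]
finger_gap: 0.085
t 27.05 ee [ 0.4558 -0.0903  0.0753] j [-0.27 -0.24  1.85 -0.    1.53 -1.37] gap 0.085 F [-0.6  0.8  0.2]
shift [ 1.2  1.8 -2.7] turn [-0.2  0.1  0. ]
```

View pics/w16.png

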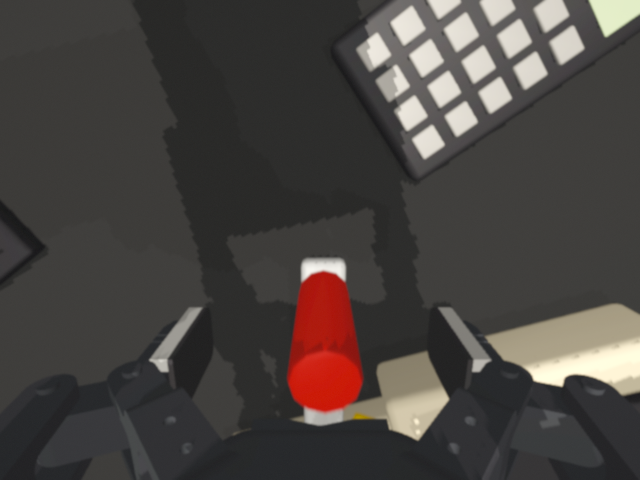

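```bash
python3 -m creep '[[1,2,0,0,0,0],[1,2,0,0,0,0],[1,2,0,0,0,0],[1,2,0,0,0,0],[1,2,0,0,0,0],[1,2,0,0,0,0],[1,2,0,0,0,0]]' 1 40
python3 -m creep '[[-13,0.6,0,0,0,-5],[-34,4,0,0,0,-13],[-54,10,0,0,0,-21],[-73,19,0,0,0,-29],[-90,30,0,0,0,-37],[-106,44,0,0,0,-45],[-120,60,0,0,0,-53],[-127,70.5,0,0,0,-58],[-127,70.5,0,0,0,-58]]'
python3 - <<'E'
from pose import *
o=bot.get_obs();A=np.array([.5915,-.1582]);v=o["ee_pos"][:2]-A;a=np.degrees(np.arctan2(v[1],v[0]))%360
print(np.hypot(*v),a,"handle",np.radians(170.4-a),o["force"],o["joint_pos"].round(2))
x=R.from_rotvec(o["orientation"]).as_matrix()[:,1];print(np.degrees(np.arctan2(x[1],x[0])))
E
```

```text
time: 27.98
ee_pos: [0.4587, -0.0906, 0.077]
orientation: [2.678, 1.641, -0.0]
force: [-1.0, 0.1, 5.3]
finger_gap: 0.0232
time: 29.1
ee_pos: [0.4655, -0.2347, 0.0771]
orientation: [1.547, 2.732, 0.002]
force: [4.4, 3.3, 3.9]
finger_gap: 0.0229
0.14737501925061627 211.27789854206523 handle -0.713453920855228 [4.37228712 3.25483033 3.907172  ] [-0.53 -0.09  1.71  0.    1.51 -2.64]
30.967260958418787
```

```bash
python3 -m creep '[[15.7,0.8,0,0,0,6],[33.7,3.8,0,0,0,13],[51.3,9,0,0,0,20],[68.1,16.3,0,0,0,27],[83.9,25.6,0,0,0,34],[98.4,36.8,0,0,0,41],[111.5,49.6,0,0,0,48],[122.9,64,0,0,0,55],[132.4,79.6,0,0,0,62],[140,96.2,0,0,0,69],[145.5,113.7,0,0,0,76],[147.7,124,0,0,0,80]]'
cat > hd.py <<'E'
from pose import *
o=bot.get_obs();A=np.array([.5915,-.1582]);v=o["ee_pos"][:2]-A;a=np.degrees(np.arctan2(v[1],v[0]))%360
print(np.hypot(*v).round(4),"handle",np.radians(170.4-a).round(3),o["force"].round(1),o["joint_pos"].round(2),o["finger_gap"])
E
python3 - <<'E'
import hd
from h import *
for n in("top","scene"):
    im=bot.read_camera(n);cv2.imwrite(f"pics/{n}17.png",im[:,:,::-1])
a=cv2.imread("pics/top17.png")[150:290,270:390];b=cv2.imread("pics/scene17.png")[200:340,200:340]
cv2.imwrite("pics/c17.png",np.hstack([cv2.resize(a,None,fx=3,fy=3),cv2.resize(b,None,fx=3,fy=3)]))
E
```

```text
time: 30.6
ee_pos: [0.4939, -0.045, 0.077]
orientation: [2.943, 1.093, -0.006]
force: [-6.9, -3.4, 9.6]
finger_gap: 0.0228
0.1495 handle 0.692 [-6.9 -3.4  9.6] [-0.16 -0.15  1.78 -0.    1.52 -0.87] 0.022764257279099958
```

View pics/c17.png

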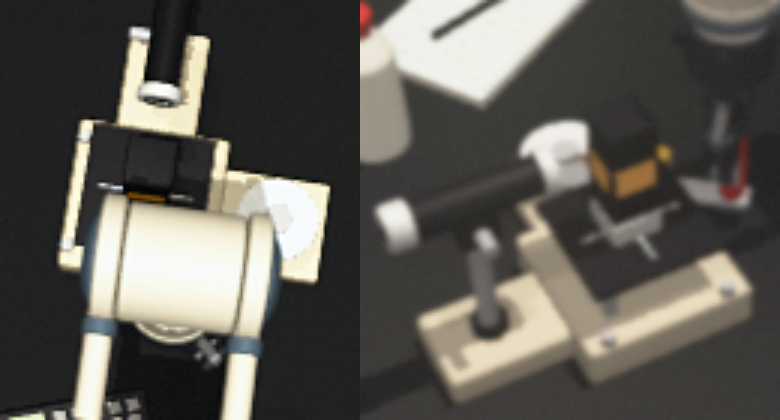

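```bash
cat > lift.py <<'E'
from h import *
ex=np.array([np.cos(np.radians(-9.6)),np.sin(np.radians(-9.6)),0]);ey=np.array([-ex[1],ex[0],0]);C=np.array([.6132,-.03,0])
def arms(c,L): return [proj(c,C+[0,0,.06+L]+.045*s*v).round(1) for v in(ex,ey) for s in(1,-1)]
E
python3 - <<'E'
from lift import *
c=cam("scene")
print("initial check",arms(c,0))
for L in(.03,.034,.038,.042): print(L,arms(c,L),"foot",proj(c,C+[0,0,.06+L]))
print([(200+(x-360)/3,200+y/3) for x,y in[(585,243),(678,207),(655,257)]])
im=cv2.imread("pics/scene17.png")[240:300,240:330];cv2.imwrite("pics/s17z.png",cv2.resize(im,None,fx=8,fy=8,interpolation=cv2.INTER_CUBIC))
im=cv2.imread("pics/scene0.png")[240:310,240:330];cv2.imwrite("pics/s0z.png",cv2.resize(im,None,fx=8,fy=8,interpolation=cv2.INTER_CUBIC))
E
```

```text
initial check [array([273.4, 288.3]), array([305.3, 275.2]), array([297.9, 293.5]), array([281.5, 270.3])]
0.03 [array([272.7, 280.1]), array([305.1, 267. ]), array([297.6, 285.4]), array([280.9, 262.1])] foot [289.10076174 273.50049631]
0.034 [array([272.6, 279. ]), array([305.1, 265.9]), array([297.6, 284.3]), array([280.8, 261. ])] foot [289.04084859 272.39083742]
0.038 [array([272.5, 277.9]), array([305.1, 264.8]), array([297.6, 283.1]), array([280.8, 259.9])] foot [288.98067509 271.27635662]
0.042 [array([272.4, 276.8]), array([305.1, 263.7]), array([297.5, 282. ]), array([280.7, 258.8])] foot [288.92023954 270.15702242]
[(275.0, 281.0), (306.0, 269.0), (298.3333333333333, 285.6666666666667)]
```

View pics/s17z.png

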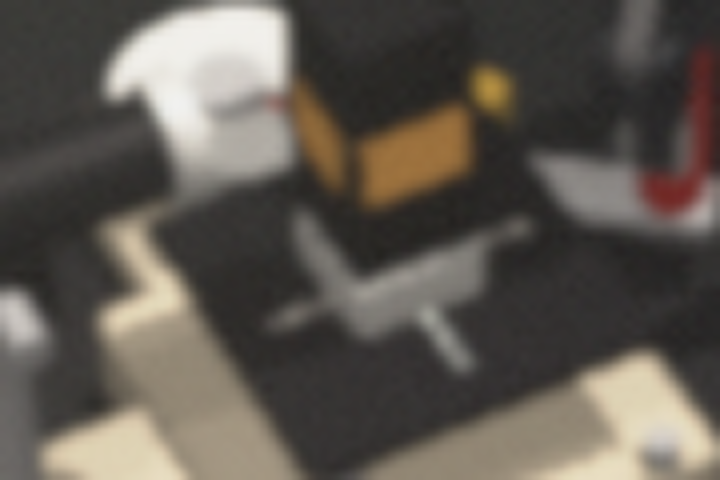

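View pics/s0z.png

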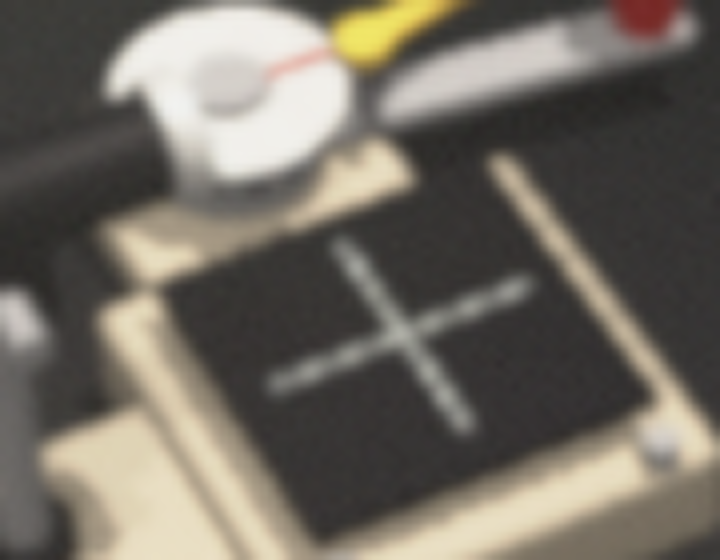

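```bash
python3 -m creep '[[-15.7,0.8,0,0,0,-6],[-33.7,3.8,0,0,0,-13],[-51.3,9,0,0,0,-20],[-68.1,16.3,0,0,0,-27],[-83.9,25.6,0,0,0,-34],[-98.4,36.8,0,0,0,-41],[-111.5,49.6,0,0,0,-48],[-122.9,64,0,0,0,-55],[-132.4,79.6,0,0,0,-62],[-140,96.2,0,0,0,-69],[-145.5,113.7,0,0,0,-76],[-146.7,118.8,0,0,0,-78]]'
python3 - <<'E'
import hd
from h import *
im=bot.read_camera("scene");cv2.imwrite("pics/scene18.png",im[:,:,::-1])
im=cv2.imread("pics/scene18.png")[240:300,240:330];cv2.imwrite("pics/s18z.png",cv2.resize(im,None,fx=8,fy=8,interpolation=cv2.INTER_CUBIC))
E
```

```text
time: 32.2
ee_pos: [0.4628, -0.2301, 0.0771]
orientation: [1.591, 2.707, 0.002]
force: [2.0, 5.8, 5.5]
finger_gap: 0.023
0.1475 handle -0.677 [2.  5.8 5.5] [-0.53 -0.1   1.73  0.    1.52 -2.61] 0.023030736432812032
```

View pics/s18z.png

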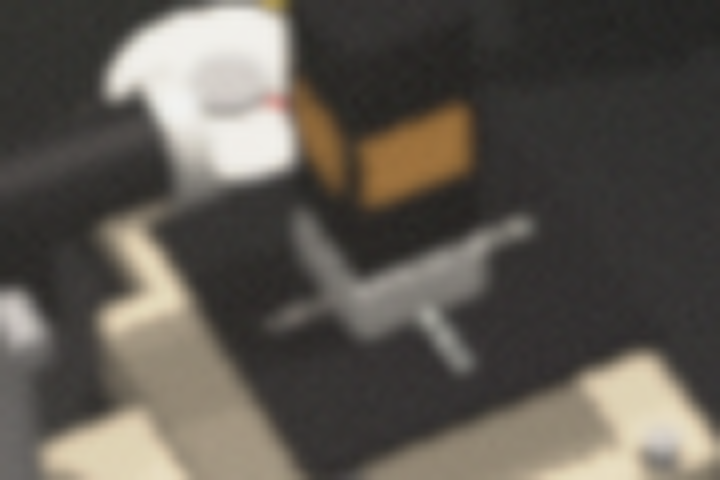

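```bash
python3 -m creep '[[13.1,0.6,0,0,0,5],[31.2,3.3,0,0,0,12],[48.8,8.2,0,0,0,19],[65.8,15.2,0,0,0,26],[81.7,24.2,0,0,0,33],[96.4,35.1,0,0,0,40],[102.3,40.3,0,0,0,43],[102.3,40.3,0,0,0,43]]'
python3 - <<'E'
import hd
from h import *
im=bot.read_camera("scene");cv2.imwrite("pics/scene19.png",im[:,:,::-1])
im=cv2.imread("pics/scene19.png")[230:300,240:330];cv2.imwrite("pics/s19z.png",cv2.resize(im,None,fx=8,fy=8,interpolation=cv2.INTER_CUBIC))
E
```

```text
time: 33.25
ee_pos: [0.4472, -0.1219, 0.077]
orientation: [2.475, 1.931, -0.004]
force: [-2.9, -2.7, 5.6]
finger_gap: 0.0234
0.1488 handle 0.079 [-2.9 -2.7  5.6] [-0.34 -0.25  1.86 -0.    1.53 -1.66] 0.023380410097063105
```

View pics/s19z.png

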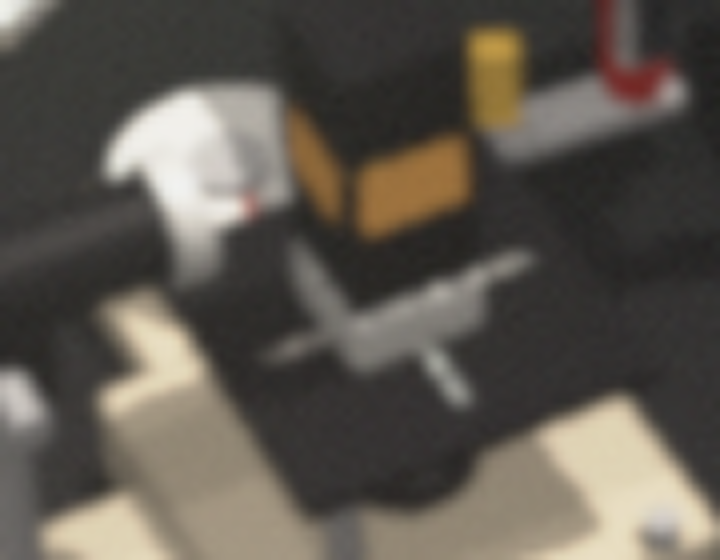

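```bash
python3 -m creep '[[0,0,0,0,0,0],[0,0,0,0,0,0],[0,0,0,0,0,0],[0,0,0,0,0,0],[0,0,-15,0,0,0],[0,0,-50,0,0,0],[0,-10,-100,0,0,0],[0,-20,-150,0,0,0],[0,-20,-150,0,0,0]]' -1
python3 - <<'E'
import hd
from pose import *
err([.50,.06,.24],-40,45,1)
err([.50,-.02,.24],-20,45,1)
E
```

```text
time: 34.42
ee_pos: [0.4291, -0.1169, 0.233]
orientation: [2.469, 1.927, 0.007]
force: [-0.3, 0.1, -0.1]
finger_gap: 0.0851
0.1676 handle 0.082 [-0.3  0.1 -0.1] [-0.34 -0.34  1.65 -0.    1.82 -1.67] 0.08506371509229349
t 34.42 ee [ 0.4291 -0.1169  0.233 ] j [-0.34 -0.34  1.65 -0.    1.82 -1.67] gap 0.0851 F [-0.3  0.1 -0.1]
shift [188.8  25.9  -7.2] turn [-43.6 -10.2  24.6]
t 34.42 ee [ 0.4291 -0.1169  0.233 ] j [-0.34 -0.34  1.65 -0.    1.82 -1.67] gap 0.0851 F [-0.3  0.1 -0.1]
shift [111.2  45.3  -6.8] turn [-44.4  -2.2   5.7]
```

```bash
python3 -m creep '[[24,3,-1,-5,-1.3,3],[47,6,-2,-11,-2.6,6],[71,10,-3,-16,-3.8,9],[94,13,-4,-22,-5,12],[118,16,-5,-27,-6.4,15],[142,20,-6,-33,-7.7,18.5],[165,23,-7,-38,-9,21.5],[189,26,-7,-43.6,-10.2,24.6],[189,26,-7,-43.6,-10.2,24.6]]'
python3 - <<'E'
from pose import *
err([.50,.06,.24],-40,45,1)
o=bot.get_obs();im=bot.read_camera("wrist");cv2.imwrite("pics/w20.png",im[:,:,::-1])
import pickle;pickle.dump(dict(o),open("o20.pkl","wb"))
E
```

```text
time: 35.55
ee_pos: [0.4984, 0.0629, 0.2307]
orientation: [2.178, 1.025, 0.408]
force: [-0.5, 0.3, -0.2]
finger_gap: 0.0851
t 35.55 ee [0.4984 0.0629 0.2307] j [ 0.48 -0.51  1.94 -0.72  1.41 -0.39] gap 0.0851 F [-0.5  0.3 -0.2]
shift [-1.2  8.7 -4.5] turn [-0.7  0.2  0.5]
```

View pics/w20.png

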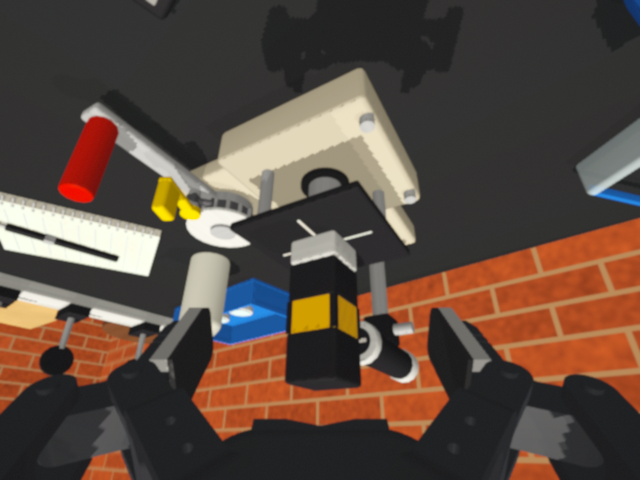

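```bash
python3 - <<'E'
import cv2
im=cv2.imread("pics/w20.png")[225:400,270:430];cv2.imwrite("pics/w20z.png",cv2.resize(cv2.flip(im,-1),None,fx=4,fy=3.4,interpolation=cv2.INTER_CUBIC))
E
```

```text
(no output)
```

View pics/w20z.png

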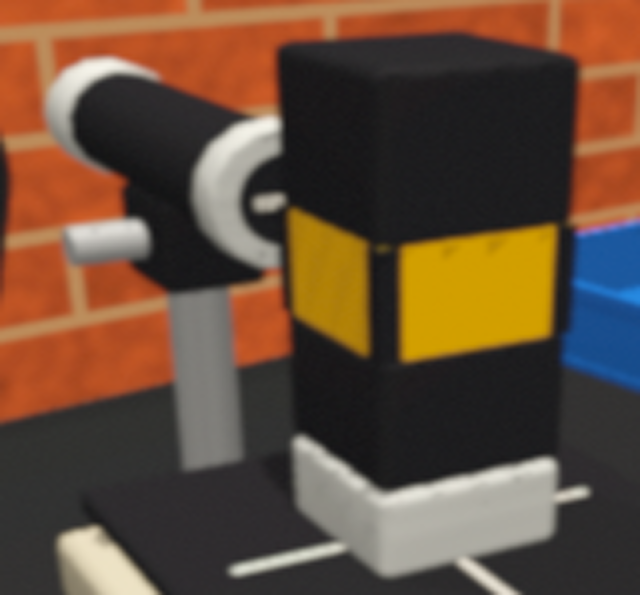

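```bash
python3 - <<'E'
from lift import *
import pickle
c=cam("wrist",pickle.load(open("o20.pkl","rb")));print("cam",c[2].round(3))
px=lambda X,Y:(270+159-((X+.5)/4-.5),225+174-((Y+.5)/3.4-.5))
def plane(uv,n,off):
    p,d=ray(c,*uv);s=(off-(p-C)@n)/(d@n);X=p+s*d;q=X-C;return np.array([q@ex,q@ey,X[2]]).round(4)
# plate: cross arm ends +-45mm along y: solve height from ray crossing of stand x=0 plane
for P in[(235,572),(588,492)]: print("arm",plane(px(*P),ex,0))
# foot bottom edges & corner
for z in(.106,.108,.110,.112):
    q=[onz(c,*px(*P),z)-C for P in[(388,577),(297,515),(553,540)]];print(z,[(round(a@ex,4),round(a@ey,4)) for a in q])
for dx in(.0,.003):
    print("front",dx,[plane(px(*P),ex,-.022+dx) for P in[(400,245),(555,226),(402,362),(555,342)]])
for dy in(-.002,0): print("left",dy,[plane(px(*P),ey,.022+dy) for P in[(290,208),(370,243),(292,316),(370,357)]])
print("slit left end",plane(px(255,204),ex,.063))
E
```

```text
cam [0.391 0.152 0.269]
arm [-0.      0.0457  0.1089]
arm [-0.     -0.0449  0.1082]
0.106 [(np.float64(-0.0136), np.float64(0.0166)), (np.float64(0.0253), np.float64(0.0195)), (np.float64(-0.0153), np.float64(-0.0247))]
0.108 [(np.float64(-0.0165), np.float64(0.0181)), (np.float64(0.0219), np.float64(0.0211)), (np.float64(-0.0182), np.float64(-0.0226))]
0.11 [(np.float64(-0.0194), np.float64(0.0197)), (np.float64(0.0185), np.float64(0.0226)), (np.float64(-0.021), np.float64(-0.0206))]
0.112 [(np.float64(-0.0223), np.float64(0.0212)), (np.float64(0.0152), np.float64(0.0241)), (np.float64(-0.0239), np.float64(-0.0185))]
front 0.0 [array([-0.022 ,  0.0179,  0.193 ]), array([-0.022 , -0.0157,  0.1926]), array([-0.022 ,  0.0175,  0.1666]), array([-0.022 , -0.0173,  0.1649])]
front 0.003 [array([-0.019 ,  0.0162,  0.192 ]), array([-0.019 , -0.0178,  0.1916]), array([-0.019 ,  0.0159,  0.1652]), array([-0.019 , -0.0194,  0.1636])]
left -0.002 [array([0.02  , 0.02  , 0.1914]), array([-0.0145,  0.02  ,  0.1918]), array([0.0216, 0.02  , 0.1641]), array([-0.0137,  0.02  ,  0.1654])]
left 0 [array([0.0156, 0.022 , 0.1926]), array([-0.0183,  0.022 ,  0.1931]), array([0.0172, 0.022 , 0.1658]), array([-0.0175,  0.022 ,  0.1671])]
slit left end [0.063  0.0092 0.1811]
```

```bash
python3 - <<'E'
from pose import *
err([.440,-.120,.23],165.8-180,0,1)
E
```

```text
t 35.6 ee [0.4985 0.0617 0.2317] j [ 0.48 -0.51  1.94 -0.71  1.41 -0.39] gap 0.0855 F [ 0.4 -0.5  0.2]
shift [-177.    49.1   52.1] turn [ 43.5  10.3 -24.2]
```

```bash
python3 -m creep '[[-22,6,3,5,1.3,-3],[-44,12,8,11,2.6,-6],[-66,18,14,16,3.8,-9],[-88,24,20,22,5,-12],[-110,30,27,27,6.4,-15],[-133,36,35,33,7.7,-18],[-155,43,44,38,9,-21],[-177,49,52,43.5,10.3,-24.2],[-177,49,52,43.5,10.3,-24.2]]'
python3 - <<'E'
from pose import *
err([.4461,-.1214,.077],165.8-180,0,1)
o=bot.get_obs();im=bot.read_camera("wrist");cv2.imwrite("pics/w21.png",im[:,:,::-1]);c=cam("wrist",o)
h=cv2.cvtColor(im,cv2.COLOR_RGB2HSV);m=((h[...,0]<8)|(h[...,0]>172))&(h[...,1]>180)&(h[...,2]>190)
ys,xs=np.nonzero(m);print(len(xs),xs.mean(),ys.mean(),onz(c,xs.mean(),ys.mean(),.105).round(4),proj(c,[.4461,-.1214,.105]).round(0))
E
```

```text
time: 36.72
ee_pos: [0.4396, -0.1237, 0.2308]
orientation: [-2.485, -1.92, -0.005]
force: [-0.2, 0.5, 0.2]
finger_gap: 0.0853
t 36.73 ee [ 0.4396 -0.1237  0.2308] j [-0.35 -0.3   1.63  0.    1.81 -1.67] gap 0.0853 F [-0.2  0.5  0.2]
shift [  3.4   5.5 153.9] turn [ 0.1 -0.2 -0.4]
691 313.71201157742405 246.8437047756874 [ 0.4422 -0.1291  0.105 ] [325. 249.]
```

View pics/w21.png

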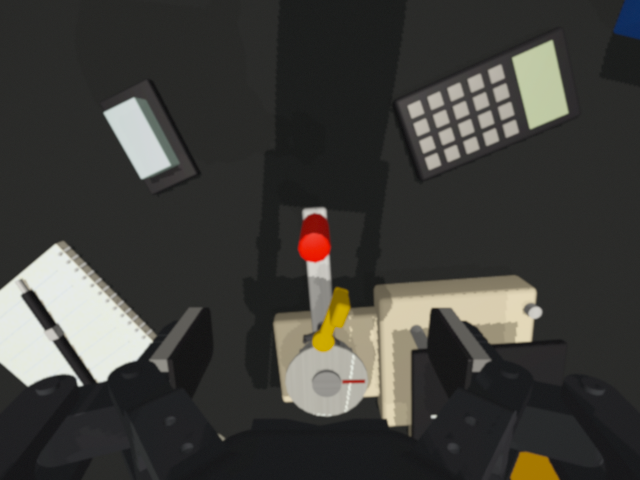

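```bash
python3 -m creep '[[-3,1,30,0,0,-1],[-5,2,70,0,0,-3],[-5,2,110,0,0,-3],[-5,2,140,0,0,-3],[-5,2,154,0,0,-3],[-5,2,154,0,0,-3]]' -1
python3 - <<'E'
import hd
from pose import *
err([.4425,-.1285,.077],168.7-180,0,1)
E
```

```text
time: 37.52
ee_pos: [0.4407, -0.1256, 0.077]
orientation: [2.43, 1.99, 0.005]
force: [0.1, -1.0, 0.8]
finger_gap: 0.0856
0.1543 handle 0.045 [ 0.1 -1.   0.8] [-0.35 -0.27  1.87  0.    1.53 -1.73] 0.08560058132945926
t 37.52 ee [ 0.4407 -0.1256  0.077 ] j [-0.35 -0.27  1.87  0.    1.53 -1.73] gap 0.0856 F [ 0.1 -1.   0.8]
shift [-2.5  2.3 -0. ] turn [ 0.1 -0.1 -0.1]
```

```bash
python3 -m creep '[[-2.5,2.5,0,0,0,0],[-2.5,2.5,0,0,0,0],[-2.5,2.5,0,0,0,0],[-2.5,2.5,0,0,0,0],[-2.5,2.5,0,0,0,0],[-2.5,2.5,0,0,0,0],[-2.5,2.5,0,0,0,0]]' 1 40
python3 - <<'E'
import hd
E
python3 -m creep '[[6,0.2,0,0,0,2.3],[12,0.6,0,0,0,4.6],[17,1,0,0,0,6.5],[19.5,1.4,0,0,0,7.5],[19.5,1.4,0,0,0,7.5]]'
python3 - <<'E'
import hd
from h import *
im=bot.read_camera("scene");cv2.imwrite("pics/scene22.png",im[:,:,::-1])
im=cv2.imread("pics/scene22.png")[230:300,240:330];cv2.imwrite("pics/s22z.png",cv2.resize(im,None,fx=8,fy=8,interpolation=cv2.INTER_CUBIC))
E
```

```text
time: 38.4
ee_pos: [0.4432, -0.1291, 0.0776]
orientation: [2.429, 1.989, 0.006]
force: [-0.7, -0.7, 5.3]
finger_gap: 0.0235
0.1511 handle 0.026 [-0.7 -0.7  5.3] [-0.36 -0.26  1.86  0.    1.53 -1.73] 0.02345645973406909
time: 39.02
ee_pos: [0.4478, -0.1108, 0.0776]
orientation: [2.554, 1.826, 0.002]
force: [-3.4, -2.9, 5.9]
finger_gap: 0.0233
0.1513 handle 0.151 [-3.4 -2.9  5.9] [-0.32 -0.26  1.86  0.    1.53 -1.56] 0.023266029348792492
```

View pics/s22z.png

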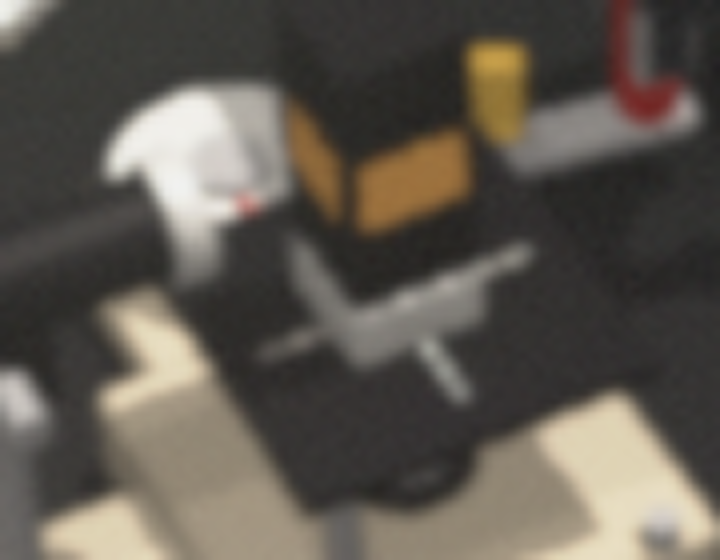

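```bash
python3 -m creep '[[0,0,0,0,0,0],[0,0,0,0,0,0],[0,0,0,0,0,0],[0,0,0,0,0,0],[0,0,-15,0,0,0],[0,0,-50,0,0,0],[0,-10,-100,0,0,0],[0,-20,-150,0,0,0],[0,-20,-150,0,0,0]]' -1
python3 - <<'E'
from pose import *
err([.4985,.062,.2312],-40,45,1)
E
```

```text
time: 40.2
ee_pos: [0.43, -0.1042, 0.2336]
orientation: [2.548, 1.822, 0.015]
force: [0.0, 1.1, -0.4]
finger_gap: 0.0855
t 40.2 ee [ 0.43   -0.1042  0.2336] j [-0.32 -0.35  1.66  0.    1.82 -1.56] gap 0.0855 F [ 0.   1.1 -0.4]
shift [179.4  11.    3. ] turn [-43.8  -8.6  19.9]
```

```bash
python3 -m creep '[[22,1,0,-5,-1,2.5],[45,3,0,-11,-2.2,5],[67,4,0,-16,-3.2,7.5],[90,5,1,-22,-4.3,10],[112,7,2,-27,-5.4,12.5],[134,8,2,-33,-6.5,15],[157,10,3,-38,-7.5,17.5],[179,11,3,-43.8,-8.6,19.9],[179,11,3,-43.8,-8.6,19.9],[179,11,3,-43.8,-8.6,19.9]]'
python3 - <<'E'
from pose import *
o=bot.get_obs();im=bot.read_camera("wrist");cv2.imwrite("pics/w23.png",im[:,:,::-1])
import pickle;pickle.dump(dict(o),open("o23.pkl","wb"));print(o["time"],o["ee_pos"],o["qd"].round(3))
im=cv2.imread("pics/w23.png")[225:400,270:430];cv2.imwrite("pics/w23z.png",cv2.resize(cv2.flip(im,-1),None,fx=4,fy=3.4,interpolation=cv2.INTER_CUBIC))
E
```

```text
time: 41.45
ee_pos: [0.4969, 0.0618, 0.2244]
orientation: [2.179, 1.02, 0.409]
force: [-0.1, -0.0, -0.4]
finger_gap: 0.085
41.45 [0.49693027 0.061842   0.2243587 ] [-0.027 -0.011 -0.01  -0.003 -0.004  0.006]
```

View pics/w23z.png

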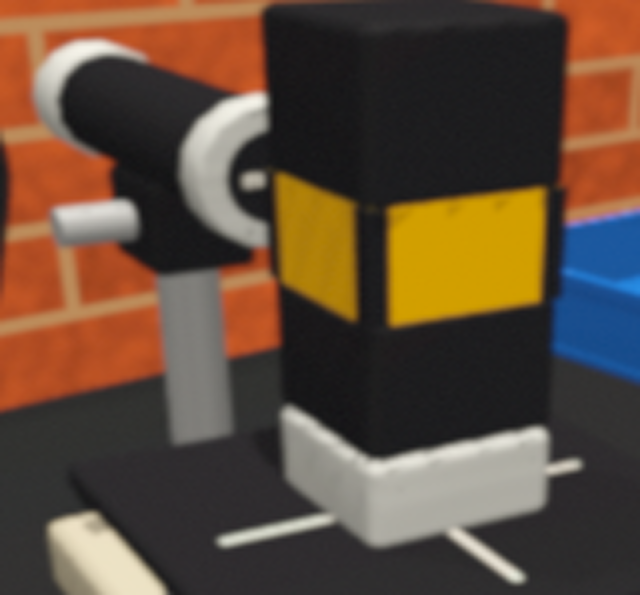

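```bash
python3 - <<'E'
from lift import *
import pickle
c=cam("wrist",pickle.load(open("o23.pkl","rb")));print("cam",c[2].round(3))
px=lambda X,Y:(270+159-((X+.5)/4-.5),225+174-((Y+.5)/3.4-.5))
def plane(uv,n,off):
    p,d=ray(c,*uv);s=(off-(p-C)@n)/(d@n);X=p+s*d;q=X-C;return np.array([q@ex,q@ey,X[2]]).round(4)
for P in[(221,542),(578,465)]: print("arm y",plane(px(*P),ex,0))
print("arm -x end",plane(px(520,578),ey,0))
for dx in(.0,.002): print("front",dx,[plane(px(*P),ex,-.022+dx) for P in[(388,206),(545,187),(390,327),(545,303)]])
for dy in(-.001,0): print("left",dy,[plane(px(*P),ey,.022+dy) for P in[(277,175),(356,206),(280,285),(356,321)]])
print("slit left end",plane(px(242,182),ex,.063))
q=[onz(c,*px(*P),.1105)-C for P in[(377,545),(283,478),(546,508)]];print("foot",[(round(a@ex,4),round(a@ey,4)) for a in q])
E
```

```text
cam [0.39  0.151 0.263]
arm y [-0.      0.0463  0.1114]
arm y [-0.     -0.044   0.1104]
arm -x end [-0.0426 -0.      0.1097]
front 0.0 [array([-0.022 ,  0.0179,  0.195 ]), array([-0.022 , -0.0156,  0.1949]), array([-0.022 ,  0.0178,  0.1684]), array([-0.022 , -0.017 ,  0.1681])]
front 0.002 [array([-0.02  ,  0.0168,  0.1944]), array([-0.02  , -0.017 ,  0.1943]), array([-0.02  ,  0.0167,  0.1676]), array([-0.02  , -0.0183,  0.1673])]
left -0.001 [array([0.018 , 0.021 , 0.1934]), array([-0.0157,  0.021 ,  0.1939]), array([0.0195, 0.021 , 0.1666]), array([-0.0145,  0.021 ,  0.1681])]
left 0 [array([0.0158, 0.022 , 0.194 ]), array([-0.0176,  0.022 ,  0.1945]), array([0.0173, 0.022 , 0.1674]), array([-0.0165,  0.022 ,  0.1688])]
slit left end [0.063  0.0096 0.1809]
foot [(np.float64(-0.0159), np.float64(0.0181)), (np.float64(0.0267), np.float64(0.0197)), (np.float64(-0.0174), np.float64(-0.0232))]
```

```bash
python3 -m creep '[[0,0,-15,0,0,0],[0,0,-30,0,0,0],[0,0,-30,0,0,0]]'
python3 - <<'E'
from h import *
im=bot.read_camera("scene");cv2.imwrite("pics/scene24.png",im[:,:,::-1])
im=bot.read_camera("top");cv2.imwrite("pics/top24.png",im[:,:,::-1])
a=cv2.absdiff(cv2.imread("pics/top24.png"),cv2.imread("pics/top0.png")).max(2)
cv2.imwrite("pics/d24.png",np.vstack([cv2.imread("pics/top24.png")[100:400],cv2.cvtColor(a,cv2.COLOR_GRAY2BGR)[100:400]]))
E
```

```text
time: 41.88
ee_pos: [0.4811, 0.0761, 0.2481]
orientation: [2.179, 1.017, 0.415]
force: [-0.2, 0.0, 0.3]
finger_gap: 0.0851
```

View pics/d24.png

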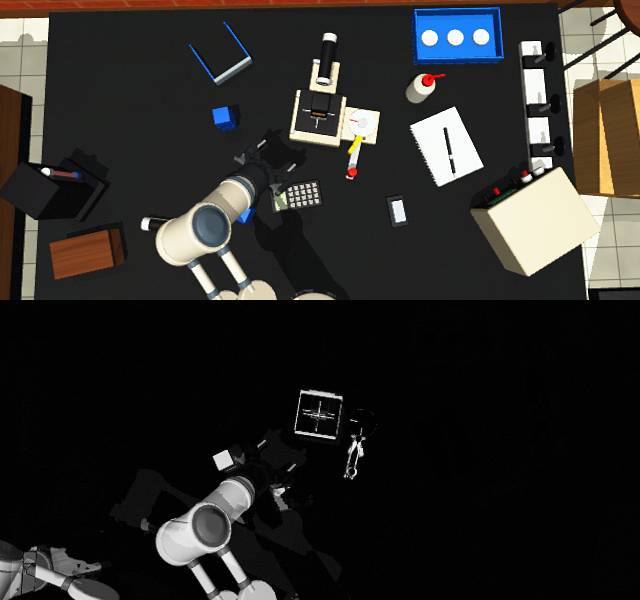

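View pics/scene24.png

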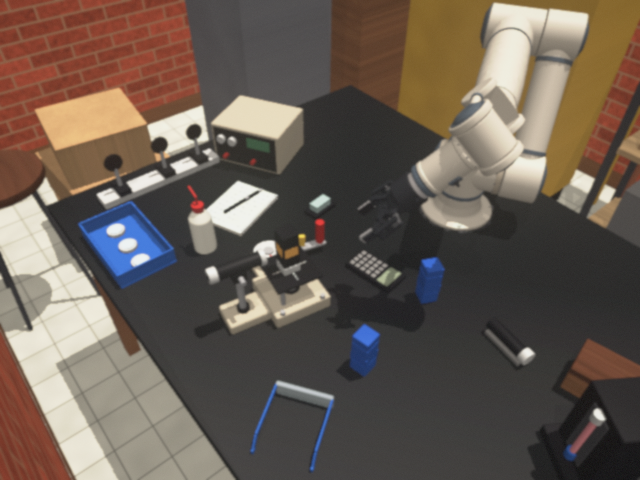

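The difference image shows that only the lamp, plate, lever, arm and shadows have changed. Nothing else on the bench moved, and the arm is clear of everything.

```bash
python3 - <<'E'
from station import bot
print(bot.sign_off())
E
```

```text
the job is handed in; nothing more can be done
None
```

The lamp is the right way up on the lift plate and raised so its window is level with the slit. I handed the job in at about 42 s of the 70 s allowed.

I turned the lamp over in two grasps, laying it on its side in between, and set it down on the plate. Then I pushed the selector to "raise". I swung the lever back and forth twice, with a small last stroke to finish.

**Height:** in the last wrist view the window centre is at about 181 mm and the slit at 181 mm. The plate has risen about 51 mm. The camera calibration is good to about 2 mm.

**Position on the plate:** the lamp sits roughly 2 to 5 mm from the plate's centre, mostly towards the collimator tube.

**Other things on the bench:** comparing the top camera pictures from before and after shows only the lamp, the plate, the lever and selector, and the arm with its shadows changed. The arm hides part of the eyepiece and one blue block in the final top view; the last scene picture shows both where they were.

**Checks that disagreed:**
- An early estimate of the slit's height from two similar views gave 173 mm. I dropped it because three later estimates agreed on 180 to 181 mm.
- Partway up, the scene camera put the lift at 49.7 mm and the wrist camera at 48.5 mm. I went by the wrist view, which shows the window and the slit together.

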